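# Stack a vacuum pump head in its assembly nest and dock it for the leak test

### The arm

A 7-joint arm with a two-finger parallel gripper is mounted at the origin on the work surface. World frame = base frame: x ahead of the robot, y to its left, z up, the work surface at z = 0. Lengths are in m, angles in rad, forces in N, time in s.
With the tool pointing down it reaches from about 0.425 to 0.875 m from the base axis. Payload 8.4 kg.
Tool frame: the origin (TCP) lies at the very end of the fingers, on their centre line; the grasp point (between the pads) lies 19 mm behind it (env.grip_depth is the distance from the TCP to the grasp point, in m); z points along the fingers, y is the direction in which the jaws open and shut (so a half turn about z gives the same grasp; the last joint's range is limited). The gripper opens to 87 mm and grips with 3 to 60 N. Pads are 19 mm wide; open, the fingers measure 117 mm over their backs; the gripper's body (75 mm by 190 mm) begins 51 mm behind the grasp point.
Start: joints at [-1.336, 0.333, 0.04, 1.465, -0.013, 1.343, -0.059], TCP at [0.213, 0.614, 0.223] pointing down, gripper open.
Joint ranges: [-2.58, 2.58], [-0.38, 2.09], [-1.3, 1.39], [0.25, 2.4], [-1.5, 4.64], [0.08, 2.09], [-2.65, 2.65]. Speed limits (rad/s): [2.22, 2.22, 2.79, 2.79, 3.14, 3.14, 3.14].

### API

Orientations are given as a rotation vector (axis times angle).
In Python, from cell import env gives the robot as it stands.
- The arm moves only by the tool drive_tool, never from a script. Its argument "steps" is a list of rows, each an object with "fingers": the opening, from -1 (shut) to 1 (fully open); "translation": the shift along the tool's x, y, z as a fraction of full scale, a list of three; "turn": the turn, a rotation vector about the tool's x, y, z as a fraction of full scale, a list of three. A call has 1 to 8 rows; each row shifts and turns the commanded pose from where the row before left it, along the tool's axes as they then stand; what a row does not reach is not made up. Full scale, the value 1, is 75 mm for a shift and 45 degrees for a turn. A row lasts 1/10 s, in which the tool goes at most 50 mm and 8.59 degrees, less where a joint would pass 70% of its speed; a pose out of reach is approached as far as the arm can. A call with a number of a shift or a turn outside -1 to 1 is refused whole. A call with a gripper value outside its range is refused whole. The fingers move at their own pace and stop on an object; "grip_force" is the grip in N (left out, the last holds). Time passes only in rows, so rows that do not move let the fingers close. It gives the time, the measured TCP pose, the force and the opening at its end, in the units of the state.
- env.read_state(): the state, without advancing time (a new reading comes with each control period).
- env.snapshot(name): name is "scene" or "top" or "wrist"; returns the picture (480x640x3 uint8, red, green, blue); there is no depth.
- env.camera_params(name): a dict with "intrinsics" (3x3 intrinsics, pixels), "dist" ([k1, k2, p1, p2, k3] as OpenCV has them; the pictures are not rectified), "cam_to_world" (4x4, takes a point from camera to world coordinates). Camera axes: x right, y up, looking along -z (the intrinsics and any distortion apply to the point x, -y, -z); pixel columns grow to the right and rows downward; lengths in m; the calibration is good to about 2 mm. A picture is of the moment at which its call begins: read the wrist's pose just before it. camera_params takes no time and is no camera call; for the wrist camera it gives the pose at the moment of the call.
- env.job_done(): hands the job in, once; it reports no verdict.
The state is a dict: "time": time; "joint_positions": joint angles; "joint_velocities": joint speeds; "joint_efforts": joint torques, N m; "tcp_pos": TCP position; "eef_rot": TCP orientation; "wrist_force": force on the tool from outside, world axes, zero at the start; "wrist_torque": the same for the moment, N m; "gripper_width": finger opening in m.
Only numpy, scipy, OpenCV 4.12 (cv2) and the standard library are available. Lean on these libraries where they do the work, as an engineer would, in place of code of your own. Each camera call takes 0.05 s, during which the arm holds its last target. There are 200 camera calls.

### The job

Build the pump head in the corner-posted nest: lower the pump body into the pocket, then the spacer frame on it, then the cover plate with its round boss upwards, each set down gently and lying flat and square between the posts before the next goes in. Then slide the loaded nest flat along the bench, without lifting it, nose first between the guides of the leak-test dock until it is fully home against the back stop, and let go. Do not disturb the jar, the beaker or the wrench.

Things in the scene. Friction and masses are not known exactly. Their poses are not given: they have to be found in the camera images.
- nest: Loose mid-grey plastic nest, 0.5 kg. Origin on its underside below the pocket's centre; x along it towards the nose, z up. Base plate 8 mm thick from x = -112 to +60 (nose), y = -45 to +45 mm. Four L-shaped corner posts, outsides at x = +-59, y = +-37, straight to 66 mm high, then lips flaring out to 77 mm high.
- nest_pocket (a point): Centre of the pocket's floor, 8 mm above the nest's underside; axes as the nest. The pocket is 101 mm (x) by 61 mm (y) between the posts, 100 by 60 mm at the throat below the lips; these open 6 mm wider on each side. The long sides are open over x = -30 to +30 mm for the fingers, the short ends over y = -12 to +12 mm.
- nest_fin (a point): Middle of the top edge of the nest's pull fin, 75 mm above its underside at x = -85 mm: an upright plate 40 mm long (x), 12 mm thick (y), 67 mm tall, standing on the base's tail. It can be pinched from above to slide the nest.
- dock: Leak-test dock, fixed. Its origin and axes are those of the nest when fully home (on the bench top; x is the way in, z up). Two steel side guides 24 mm high from x = -30 to +60 mm, inner faces at y = +-48.5 mm; before them the mouth flares out to y = +-68 mm at x = -68 mm. The floor between them is level with the bench.
- dock_stop (a point): Middle of the foot of the dock's back stop, on its front face, 60.5 mm beyond the dock's origin: a white block 130 mm wide, 36 mm thick, 45 mm high with a gauge and a brass nipple on top (to 65 mm). The nest's nose comes to rest against it.
- pump_body: The body of the pump head, a solid aluminium block 96 (x) x 56 (y) x 36 mm (z) with two dark round valve seats on its top and grooved sides, 0.26 kg. Origin: centre of the underside. It goes in first; either way round along x.
- spacer: Spacer: flat white plastic rectangular frame 96 (x) x 56 (y) x 14 mm (z) with a 68 x 32 mm opening, 0.06 kg. Origin: centre of the underside. It goes in second; either way round.
- cover: Cover: aluminium plate 96 (x) x 56 (y) x 14 mm (z) with a round boss 36 mm across and 24 mm high in the middle of its top, 0.14 kg. Origin: centre of the underside. It goes in last, boss up; either way round along x.
- jar: Bystander: amber glass jar, 60 mm across, 85 mm high; origin at the centre of its underside.
- beaker: Bystander: glass beaker, 70 mm across, 85 mm high; origin at the centre of its underside.
- wrench: Bystander: steel wrench lying flat along its x axis, about 180 mm long; origin under its middle.

How it is judged:
On the way, in this order (a step that is already met when the one before it is completed fails the run):
1. the pump body lies released, flat and square on the floor of the nest's pocket (x of pump_body in the frame of nest between -0.004 and 0.004 m and y of pump_body in the frame of nest between -0.004 and 0.004 m and z of pump_body in the frame of nest between 0.005 and 0.011 m and angle between the z axis of pump_body and the z axis of nest, either way round below 0.05 rad and angle between the x axis of pump_body and the x axis of nest, either way round below 0.07 rad and contact force between the fingers and pump_body below 0.1 N), for 0.2 s.
2. the spacer lies released, flat and square on the pump body in the pocket (all of step 1 and x of spacer in the frame of nest between -0.004 and 0.004 m and y of spacer in the frame of nest between -0.004 and 0.004 m and z of spacer in the frame of nest between 0.041 and 0.047 m and angle between the z axis of spacer and the z axis of nest, either way round below 0.05 rad and angle between the x axis of spacer and the x axis of nest, either way round below 0.07 rad and contact force between the fingers and spacer below 0.1 N), for 0.2 s.
3. the cover lies released, flat and square on the spacer in the pocket (all of step 2 and x of cover in the frame of nest between -0.004 and 0.004 m and y of cover in the frame of nest between -0.004 and 0.004 m and z of cover in the frame of nest between 0.055 and 0.061 m and angle between the z axis of cover and the z axis of nest, either way round below 0.05 rad and angle between the x axis of cover and the x axis of nest, either way round below 0.07 rad and contact force between the fingers and cover below 0.1 N), for 0.2 s.
4. the loaded nest is home in the dock (x of pump_body in the frame of nest between -0.004 and 0.004 m and y of pump_body in the frame of nest between -0.004 and 0.004 m and z of pump_body in the frame of nest between 0.005 and 0.011 m and angle between the z axis of each of pump_body, spacer, cover and the z axis of nest, either way round below 0.05 rad and angle between the x axis of each of pump_body, spacer, cover and the x axis of nest, either way round below 0.07 rad and x of spacer in the frame of nest between -0.004 and 0.004 m and y of spacer in the frame of nest between -0.004 and 0.004 m and z of spacer in the frame of nest between 0.041 and 0.047 m and x of cover in the frame of nest between -0.004 and 0.004 m and y of cover in the frame of nest between -0.004 and 0.004 m and z of cover in the frame of nest between 0.055 and 0.061 m and x of nest in the frame of dock between -0.007 and 0.004 m and y of nest in the frame of dock between -0.008 and 0.008 m and angle between the x axis of nest and the x axis of dock, either way round below 0.08 rad and height (world z) of nest below 0.005 m and angle between nest's own z axis and vertical below 0.04 rad), for 0.2 s.
At the end, for the whole second after the job is handed in: Body, spacer and cover (boss up) lie stacked in that order in the pocket: each within 4 mm of centre, 3 mm in height, 0.05 rad of flat, 0.07 rad of square. The nest lies flat in the dock, at most 7 mm short, 8 mm sideways, 0.08 rad off. All is released and at rest (all of step 4 and contact force between the fingers and pump_body below 0.1 N and contact force between the fingers and spacer below 0.1 N and contact force between the fingers and cover below 0.1 N and contact force between the fingers and nest below 0.1 N and angle between cover's own z axis and vertical below 0.1 rad and linear speed of each of nest, pump_body, spacer, cover below 0.02 m/s); the robot touches nothing.
It fails at once if the nest is lifted more than 15 mm off the bench or tipped (height (world z) of nest above 0.015 m or angle between nest's own z axis and vertical above 0.2 rad).
It fails at once if a part is dropped into the nest (faster than 0.6 m/s over the pocket, out of the fingers) ((linear speed of pump_body above 0.6 m/s and horizontal distance between pump_body and nest below 0.012 m and height (world z) of pump_body below 0.15 m and contact force between the fingers and pump_body below 0.1 N) or (linear speed of spacer above 0.6 m/s and horizontal distance between spacer and nest below 0.012 m and height (world z) of spacer below 0.15 m and contact force between the fingers and spacer below 0.1 N) or (linear speed of cover above 0.6 m/s and horizontal distance between cover and nest below 0.012 m and height (world z) of cover below 0.15 m and contact force between the fingers and cover below 0.1 N)).
It fails at once if the jar, the beaker or the wrench is moved more than 20 mm or knocked over (distance of any of jar, beaker, wrench from where it was at the start of the episode above 0.02 m or angle between any of jar, beaker, wrench's own z axis and vertical above 0.3 rad).
It also fails if it takes over 72 s, if anything falls off the work surface, if the arm or the gripper's body presses on something with over 40 N, if the wrist force passes 120 N, or if a joint passes its speed limit or range.

## Working session

There is one attempt and no reset: what is moved stays moved. The work goes in short steps, Python scripts to look and compute and a tool call to move; the robot and the scene stay as the last step left them, time stands still between calls to the robot, and variables do not carry over. Pictures are saved under pics/ and viewed, about 8 in all and at most 12, crops included, and the job is handed in when it is done.

Besides the shell and the picture viewer there is one more tool, called after ">>>" in YAML: its name, and indented under it one key for each argument. drive_tool: Moves the arm, as the interface text tells. Its arguments: {"type":"object","properties":{"steps":{"type":"array","items":{"type":"object","properties":{"fingers":{"type":"number"},"translation":{"type":"array","items":{"type":"number"}},"turn":{"type":"array","items":{"type":"number"}}}}},"grip_force":{"type":"number"}},"required":["steps"]}

```bash
mkdir -p pics; ls
python3 - <<'E'
from cell import env
import cv2,numpy as np
s=env.read_state();print({k:np.round(v,3) for k,v in s.items()})
for n in("top","scene"):
    p=env.camera_params(n);print(n,p["intrinsics"],p["dist"],np.round(p["cam_to_world"],3))
    cv2.imwrite(f"pics/{n}0.png",env.snapshot(n)[:,:,::-1])
E
```

```text
pics
{'time': np.float64(0.0), 'joint_positions': array([-1.336,  0.334,  0.04 ,  1.466, -0.013,  1.343, -0.059]), 'joint_velocities': array([-0.002,  0.002, -0.   ,  0.   , -0.   , -0.001,  0.   ]), 'joint_efforts': array([-0.0000e+00, -6.5638e+01,  1.3350e+00, -4.0379e+01, -6.0000e-02,
        4.5000e-02,  0.0000e+00]), 'tcp_pos': array([0.213, 0.614, 0.222]), 'eef_rot': array([-5.220e-01, -3.098e+00,  3.000e-03]), 'wrist_force': array([ 0.24 , -0.196, -0.205]), 'wrist_torque': array([-0.028, -0.01 , -0.014]), 'gripper_width': np.float64(0.087)}
top [[458.07373648   0.         325.42698536]
 [  0.         458.07373648 250.76614036]
 [  0.           0.           1.        ]] [-0.0834148  0.         0.         0.         0.       ] [[ 0.029  0.995 -0.097  0.511]
 [-1.     0.03   0.007  0.022]
 [ 0.01   0.097  0.995  1.064]
 [ 0.     0.     0.     1.   ]]
scene [[539.12573522   0.         320.45335765]
 [  0.         539.12573522 228.81379632]
 [  0.           0.           1.        ]] [-0.12009175  0.          0.          0.          0.        ] [[-0.731 -0.539  0.42   1.061]
 [ 0.683 -0.565  0.464  0.523]
 [-0.013  0.625  0.78   0.967]
 [ 0.     0.     0.     1.   ]]
```

View pics/top0.png

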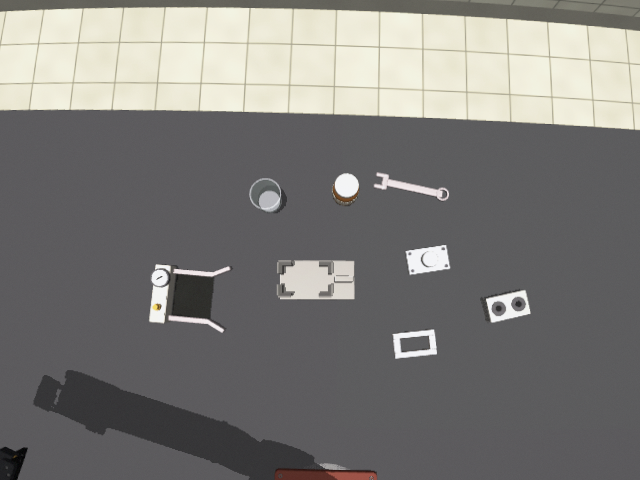

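View pics/scene0.png

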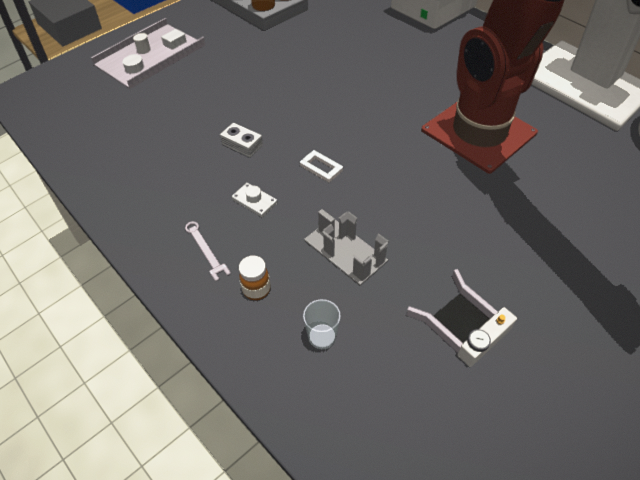

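Top view: nest with base at cols 278–354, rows 261–299, fin at right (344,278) so the nose is left; dock stop at (160,294), mouth to the right; body (508,306), cover (428,260), spacer (415,344). The scene view agrees, cover already boss up.

```bash
cat > h.py <<'E'
import cv2,numpy as np
from cell import env
def ray(p,uv):
    """world rays (origin, directions) for pixels uv"""
    n=cv2.undistortPoints(np.float32(uv).reshape(-1,1,2),p["intrinsics"],np.array(p["dist"]))[:,0]
    d=np.c_[n[:,0],-n[:,1],-np.ones(len(n))]@p["cam_to_world"][:3,:3].T
    return p["cam_to_world"][:3,3],d
def onz(p,uv,z):
    o,d=ray(p,uv); return (o+d*((z-o[2])/d[:,2])[:,None])[:,:2]
def proj(p,X):
    T=np.linalg.inv(p["cam_to_world"]);q=(np.atleast_2d(X)@T[:3,:3].T+T[:3,3])*[1,-1,-1]
    return cv2.projectPoints(q.reshape(-1,1,3),np.zeros(3),np.zeros(3),p["intrinsics"],np.array(p["dist"]))[0][:,0]
def rect(pts):
    """min-area rect of metric points: centre, long, short, angle of long axis"""
    (c,s,a)=cv2.minAreaRect(np.float32(pts*1000))
    b=cv2.boxPoints((c,s,a))/1000;e=[b[1]-b[0],b[2]-b[1]];e=max(e,key=np.linalg.norm)
    an=np.arctan2(e[1],e[0]);an=(an+np.pi/2)%np.pi-np.pi/2
    return np.r_[np.array(c)/1000,max(s)/1000,min(s)/1000,an]
def blobs(m,amin=100):
    cs,_=cv2.findContours(m.astype(np.uint8),cv2.RETR_EXTERNAL,cv2.CHAIN_APPROX_NONE)
    return [c[:,0] for c in cs if cv2.contourArea(c)>amin]
E
python3 - <<'E'
from h import *
im=cv2.imread("pics/top0.png");p=env.camera_params("top")
g=im.max(2)
m=(g>120);m[:140]=0;m[440:]=0
for c in blobs(m):
    u=c.mean(0)
    for z in (0.008,0.014,0.036):
        print(np.round(u),z,np.round(rect(onz(p,c,z)),4))
for n,uv,z in(("stop",[[170,268],[166,322],[156,266],[151,321]],.045),("guides in",[[175,274],[213,275],[230,270],[171,317],[208,319],[223,328]],.024),("base",[[278,261],[354,261],[278,299],[354,299]],.008),("fin",[[335,276],[354,276],[335,281],[354,281]],.075)):print(n,np.round(onz(p,uv,z),3).tolist())
w=env.snapshot("wrist");cv2.imwrite("pics/w0.png",w[:,:,::-1]);q=env.camera_params("wrist");print(q["intrinsics"][0],q["dist"],np.round(q["cam_to_world"],3))
E
```

```text
[414. 344.] 0.008 [ 0.4068 -0.1957  0.0989  0.0586 -1.4504]
[414. 344.] 0.014 [ 0.4074 -0.1945  0.0983  0.0583 -1.4504]
[414. 344.] 0.036 [ 0.4096 -0.1899  0.0962  0.057  -1.4504]
[195. 321.] 0.008 [0.4427 0.3068 0.1325 0.0219 1.3845]
[195. 321.] 0.014 [0.443  0.3052 0.1317 0.0218 1.3845]
[195. 321.] 0.036 [0.4445 0.2993 0.129  0.0213 1.3845]
[508. 306.] 0.008 [ 0.4976 -0.4153  0.1004  0.0594 -1.337 ]
[508. 306.] 0.014 [ 0.4977 -0.4128  0.0998  0.059  -1.337 ]
[508. 306.] 0.036 [ 0.498  -0.4037  0.0977  0.0578 -1.337 ]
[201. 272.] 0.008 [ 0.5561  0.3006  0.1312  0.0212 -1.4836]
[201. 272.] 0.014 [ 0.5558  0.2991  0.1305  0.021  -1.4836]
[201. 272.] 0.036 [ 0.5549  0.2933  0.1277  0.0206 -1.4836]
[160. 290.] 0.008 [ 0.5041  0.3985  0.1351  0.0439 -0.0614]
[160. 290.] 0.014 [ 0.5041  0.3963  0.1344  0.0437 -0.0614]
[160. 290.] 0.036 [ 0.5042  0.3885  0.1315  0.0428 -0.0614]
[311. 282.] 0.008 [ 0.5471  0.0349  0.1775  0.0898 -1.5418]
[311. 282.] 0.014 [ 0.5469  0.0349  0.1765  0.0893 -1.5418]
[311. 282.] 0.036 [ 0.5462  0.0346  0.1728  0.0875 -1.5418]
[427. 259.] 0.008 [ 0.6008 -0.2241 
[... 506 characters left out ...]
8 [ 0.7728 -0.1855  0.1781  0.0395  1.4107]
[408. 186.] 0.014 [ 0.7714 -0.1843  0.1771  0.0393  1.4107]
[408. 186.] 0.036 [ 0.7659 -0.18    0.1734  0.0384  1.4107]
stop [[0.561, 0.362], [0.441, 0.364], [0.565, 0.394], [0.442, 0.398]]
guides in [[0.549, 0.356], [0.55, 0.269], [0.562, 0.23], [0.451, 0.36], [0.45, 0.275], [0.431, 0.24]]
base [[0.587, 0.123], [0.592, -0.053], [0.5, 0.12], [0.505, -0.055]]
fin [[0.553, -0.008], [0.555, -0.049], [0.543, -0.008], [0.544, -0.049]]
[335.53068585   0.         312.72048614] [0.01710658 0.         0.         0.         0.        ] [[ 0.328 -0.914 -0.24   0.147]
 [ 0.945  0.317  0.085  0.637]
 [-0.002 -0.255  0.967  0.384]
 [ 0.     0.     0.     1.   ]]
```

```bash
cat >> h.py <<'E'
from scipy.spatial.transform import Rotation as R
def plan(x,y,z,yaw):
    """turn (units) then shift in the tool axes after that turn (units)"""
    s=env.read_state();C=R.from_rotvec(s["eef_rot"])
    T=R.from_matrix(np.c_[[np.cos(yaw),np.sin(yaw),0],[np.sin(yaw),-np.cos(yaw),0],[0,0,-1]])
    d=np.array([x,y,z])-s["tcp_pos"]
    f=lambda v:np.round(v,4).tolist()
    print("t",round(float(s["time"]),2),"tcp",f(s["tcp_pos"]),"w",round(float(s["gripper_width"]),4),"F",f(s["wrist_force"]))
    print("turn",f((C.inv()*T).as_rotvec()/(np.pi/4)),"shift after turn",f(T.inv().apply(d)/.075),"shift before turn",f(C.inv().apply(d)/.075))
E
python3 -c "
from h import *
plan(.55,.10,.22,1.75)
plan(.498,-.404,.15,-1.337+np.pi)"
```

```text
t 0.15 tcp [0.2129, 0.6138, 0.2219] w 0.0867 F [-0.6509, 1.129, -0.4567]
turn [-0.0014, 0.0009, 1.3468] shift after turn [-7.5418, 3.2019, 0.025] shift before turn [-6.4913, -4.9994, 0.0317]
t 0.15 tcp [0.2129, 0.6138, 0.2219] w 0.0867 F [-0.6509, 1.129, -0.4567]
turn [-0.0014, 0.0009, 1.2773] shift after turn [-14.0818, 0.5543, 0.9583] shift before turn [-8.038, -11.5744, 0.9733]
```

>>> drive_tool:
  steps:
    - {"turn":[0,0,0.18],"fingers":1}
    - {"turn":[0,0,0.18]}
    - {"turn":[0,0,0.18]}
    - {"turn":[0,0,0.18]}
    - {"turn":[0,0,0.18]}
    - {"turn":[0,0,0.18]}
    - {"turn":[0,0,0.19]}
  grip_force: 25

```text
invalid input at $.steps[0]: expected keys fingers, translation, turn
```

>>> drive_tool:
  steps:
    - {"translation":[-0.6,0.26,0]}
    - {"translation":[-0.6,0.26,0]}
    - {"translation":[-0.6,0.26,0]}
    - {"translation":[-0.6,0.26,0]}
    - {"translation":[-0.6,0.26,0]}
    - {"translation":[-0.6,0.26,0]}
    - {"translation":[-0.6,0.26,0]}
    - {"translation":[-0.6,0.26,0]}

```text
invalid input at $.steps[0]: expected keys fingers, translation, turn
```

```bash
python3 -c "
from h import *
plan(.498,-.404,.15,-1.337+np.pi)"
```

```text
t 0.15 tcp [0.2129, 0.6138, 0.2219] w 0.0867 F [-0.6509, 1.129, -0.4567]
turn [-0.0014, 0.0009, 1.2773] shift after turn [-14.0818, 0.5543, 0.9583] shift before turn [-8.038, -11.5744, 0.9733]
```

All three keys are needed in each row.

>>> drive_tool:
  steps:
    - {"turn":[0,0,0.18],"fingers":1,"translation":[0,0,0]}
    - {"turn":[0,0,0.18],"fingers":1,"translation":[0,0,0]}
    - {"turn":[0,0,0.18],"fingers":1,"translation":[0,0,0]}
    - {"turn":[0,0,0.18],"fingers":1,"translation":[0,0,0]}
    - {"turn":[0,0,0.18],"fingers":1,"translation":[0,0,0]}
    - {"turn":[0,0,0.18],"fingers":1,"translation":[0,0,0]}
    - {"turn":[0,0,0.19],"fingers":1,"translation":[0,0,0]}
  grip_force: 25

```text
time: 0.85
tcp_pos: [0.2129, 0.6139, 0.2222]
eef_rot: [1.947, 2.465, -0.001]
wrist_force: [0.4, -0.3, 0.5]
gripper_width: 0.087
```

>>> drive_tool:
  steps:
    - {"translation":[-0.6,0.26,0],"turn":[0,0,0],"fingers":1}
    - {"translation":[-0.6,0.26,0],"turn":[0,0,0],"fingers":1}
    - {"translation":[-0.6,0.26,0],"turn":[0,0,0],"fingers":1}
    - {"translation":[-0.6,0.26,0],"turn":[0,0,0],"fingers":1}
    - {"translation":[-0.6,0.26,0],"turn":[0,0,0],"fingers":1}
    - {"translation":[-0.6,0.26,0],"turn":[0,0,0],"fingers":1}
    - {"translation":[-0.6,0.26,0],"turn":[0,0,0],"fingers":1}
    - {"translation":[-0.6,0.26,0],"turn":[0,0,0],"fingers":1}

```text
time: 1.65
tcp_pos: [0.4507, 0.2995, 0.2226]
eef_rot: [-1.94, -2.471, -0.0]
wrist_force: [0.4, 1.2, -0.4]
gripper_width: 0.0873
```

```bash
python3 -c "
from h import *
plan(.546,.02,.22,1.60)
plan(.498,-.404,.15,-1.337+np.pi)"
```

```text
t 1.65 tcp [0.4507, 0.2995, 0.2226] w 0.0873 F [0.38, 1.2037, -0.3758]
turn [-0.0001, -0.0004, 0.268] shift after turn [-3.7628, 1.1618, 0.0343] shift before turn [-3.9225, 0.35, 0.0332]
t 1.65 tcp [0.4507, 0.2995, 0.2226] w 0.0873 F [0.38, 1.2037, -0.3758]
turn [-0.0, -0.0004, 0.0075] shift after turn [-9.2716, -1.5593, 0.9677] shift before turn [-9.2626, -1.6137, 0.965]
```

>>> drive_tool:
  steps:
    - {"translation":[-0.62,0.06,0],"turn":[0,0,0.04],"fingers":1}
    - {"translation":[-0.62,0.06,0],"turn":[0,0,0.04],"fingers":1}
    - {"translation":[-0.62,0.1,0],"turn":[0,0,0.04],"fingers":1}
    - {"translation":[-0.62,0.1,0],"turn":[0,0,0.04],"fingers":1}
    - {"translation":[-0.62,0.15,0],"turn":[0,0,0.04],"fingers":1}
    - {"translation":[-0.62,0.15,0],"turn":[0,0,0.04],"fingers":1}
    - {"translation":[0,0,0],"turn":[0,0,0.03],"fingers":1}
    - {"translation":[0,0,0],"turn":[0,0,0],"fingers":1}

```text
time: 2.45
tcp_pos: [0.5405, 0.0318, 0.2224]
eef_rot: [-2.194, -2.248, 0.0]
wrist_force: [-0.2, 0.9, 0.7]
gripper_width: 0.0866
```

```bash
python3 -c "
from h import *
q=env.camera_params('wrist');w=env.snapshot('wrist');cv2.imwrite('pics/w1.png',w[:,:,::-1]);np.savez('w1.npz',**q)
plan(.498,-.404,.15,-1.337+np.pi)"
```

```text
t 2.5 tcp [0.5403, 0.0334, 0.2223] w 0.087 F [-1.2065, -0.7045, 0.3045]
turn [-0.0007, -0.0004, -0.2623] shift after turn [-5.5425, -1.9001, 0.9644] shift before turn [-5.8143, -0.7254, 0.9633]
```

View pics/w1.png

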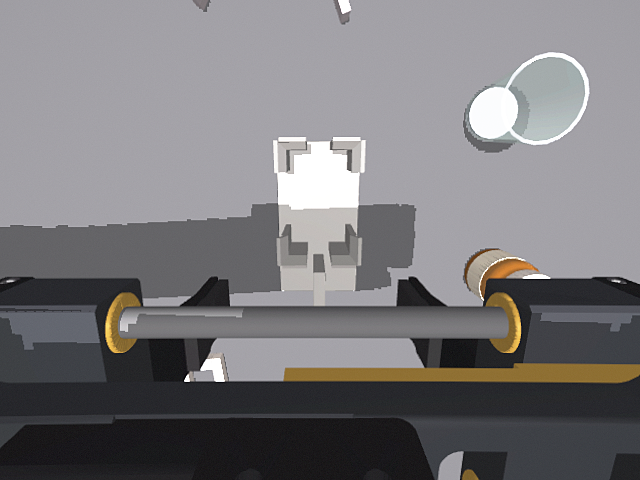

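Wrist view: nest clearly seen at cols 275–363, rows 138–300, gripper hides below row 280. I zoom on it to pick edges.

```bash
python3 -c "
import cv2
im=cv2.imread('pics/w1.png')[125:305,255:385];cv2.imwrite('pics/w1c.png',cv2.resize(im,None,fx=3.3,fy=3.3,interpolation=0))"
```

```text
(no output)
```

View pics/w1c.png

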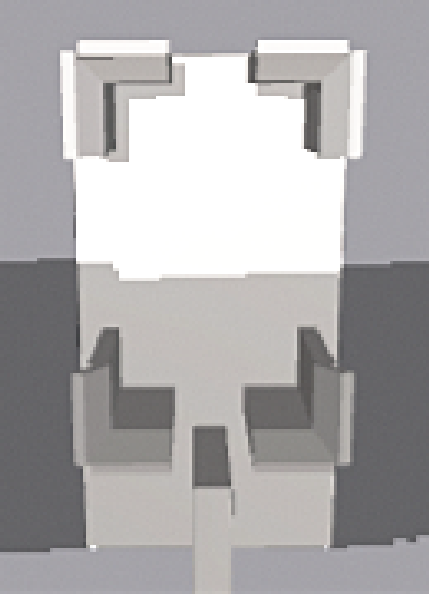

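>>> drive_tool:
  steps:
    - {"translation":[-0.62,0,0],"turn":[0,0,-0.04],"fingers":1}
    - {"translation":[-0.62,0,0],"turn":[0,0,-0.04],"fingers":1}
    - {"translation":[-0.62,0,0],"turn":[0,0,-0.04],"fingers":1}
    - {"translation":[-0.62,-0.1,0],"turn":[0,0,-0.04],"fingers":1}
    - {"translation":[-0.62,-0.1,0],"turn":[0,0,-0.04],"fingers":1}
    - {"translation":[-0.62,-0.2,0],"turn":[0,0,-0.04],"fingers":1}
    - {"translation":[-0.62,-0.2,0],"turn":[0,0,-0.02],"fingers":1}

```text
time: 3.2
tcp_pos: [0.5364, -0.2969, 0.2223]
eef_rot: [-1.942, -2.469, -0.001]
wrist_force: [0.7, -0.5, 0.2]
gripper_width: 0.087
```

>>> drive_tool:
  steps:
    - {"translation":[-0.62,-0.2,0.1],"turn":[0,0,0],"fingers":1}
    - {"translation":[-0.62,-0.2,0.1],"turn":[0,0,0],"fingers":1}
    - {"translation":[-0.5,-0.2,0.1],"turn":[0,0,0],"fingers":1}
    - {"translation":[0,0,0],"turn":[0,0,0],"fingers":1}
    - {"translation":[0,0,0],"turn":[0,0,0],"fingers":1}

```text
time: 3.7
tcp_pos: [0.5222, -0.4341, 0.1991]
eef_rot: [-1.948, -2.463, -0.0]
wrist_force: [1.6, 0.7, 0.4]
gripper_width: 0.0869
```

```bash
python3 -c "
from h import *
q=env.camera_params('wrist');w=env.snapshot('wrist');cv2.imwrite('pics/w2.png',w[:,:,::-1]);np.savez('w2.npz',**q)
plan(.498,-.404,.15,-1.337+np.pi)"
```

```text
t 3.75 tcp [0.5231, -0.4329, 0.1995] w 0.0873 F [0.9146, 0.106, 0.4781]
turn [0.0002, -0.0019, 0.0006] shift after turn [0.453, -0.2367, 0.6595] shift before turn [0.4521, -0.2366, 0.6601]
```

View pics/w2.png

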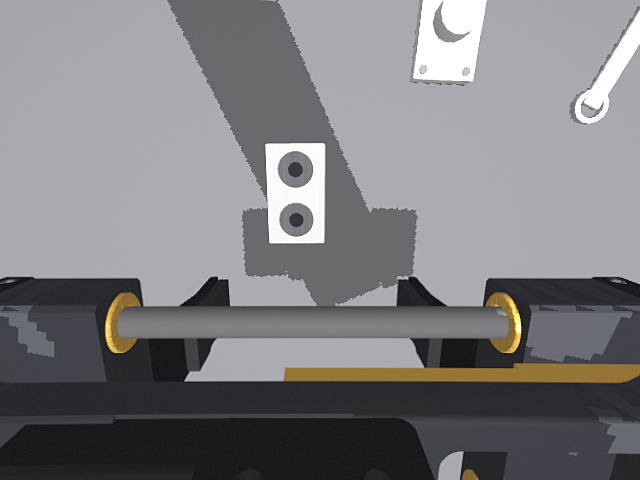

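Crop: lips' outer edges at crop cols 62/366 (front), 73/353 (rear), rows 40/466; base tail corners (88,548),(331,547). Second wrist view: body top at cols 265–325, rows 143–243.

Run:
```python
from h import *
q=dict(np.load('w2.npz'));g=cv2.imread('pics/w2.png').min(2)
m=g>205;m[:130]=0;m[255:]=0;m[:,:250]=0;m[:,340:]=0
for c in blobs(m):r=rect(onz(q,c,.036));print("body",np.round(r,4))
q=dict(np.load('w1.npz'));f=lambda a:np.array(a)/3.3+[255-.35,125-.35]
A=onz(q,f([[62,105],[366,105],[73,420],[353,420],[214,40],[213,466]]),.077)
print("lip centre y-line",A[:2].mean(0),A[2:4].mean(0),"widths",np.linalg.norm(A[0]-A[1]),np.linalg.norm(A[2]-A[3]),"ends",A[4],A[5],"mid",A[4:].mean(0),np.linalg.norm(A[4]-A[5]))
B=onz(q,f([[88,548],[331,547],[75,170],[345,170],[212,54]]),.008);print("base",np.round(B,4))
print("yaws",[np.arctan2(*(b-a)[::-1]) for a,b in((A[5],A[4]),(B[0],B[2]),(B[1],B[3]),(B[:2].mean(0),B[4]))], np.linalg.norm(B[0]-B[1]),np.linalg.norm(B[4]-B[:2].mean(0)))
plan(r[0],r[1],.010,r[4]+np.pi)
```

```text
body [ 0.4967 -0.4024  0.0946  0.055  -1.3352]
lip centre y-line [0.54391941 0.10333212] [0.54618122 0.01565146] widths 0.0814885670249264 0.08082282211753494 ends [0.54344605 0.1198879 ] [0.54659173 0.00170743] mid [0.54501889 0.06079766] 0.11822232341306856
base [[ 0.5038 -0.0533]
 [ 0.5923 -0.0507]
 [ 0.4995  0.0817]
 [ 0.5894  0.0838]
 [ 0.5441  0.1196]]
yaws [np.float64(1.5974076680728084), np.float64(1.6026527512444746), np.float64(1.5923223269323137), np.float64(1.5939871280323634)] 0.08855491091828184 0.17159750405496246
t 3.75 tcp [0.5231, -0.4329, 0.1995] w 0.0873 F [0.9146, 0.106, 0.4781]
turn [0.0002, -0.0019, -0.0017] shift after turn [0.4778, -0.2476, 2.5261] shift before turn [0.4736, -0.2486, 2.5268]
```

>>> drive_tool:
  steps:
    - {"translation":[0.47,-0.25,0.3],"turn":[0,0,0],"fingers":1}
    - {"translation":[0,0,0.6],"turn":[0,0,0],"fingers":1}
    - {"translation":[0,0,0.5],"turn":[0,0,0],"fingers":1}
    - {"translation":[0,0,0.4],"turn":[0,0,0],"fingers":1}
    - {"translation":[0,0,0.3],"turn":[0,0,0],"fingers":1}
    - {"translation":[0,0,0.25],"turn":[0,0,0],"fingers":1}
    - {"translation":[0,0,0.15],"turn":[0,0,0],"fingers":1}
    - {"translation":[0,0,0],"turn":[0,0,0],"fingers":1}

```text
time: 4.55
tcp_pos: [0.4963, -0.4023, 0.0114]
eef_rot: [-1.945, -2.465, -0.001]
wrist_force: [0.5, -0.6, 0.8]
gripper_width: 0.0871
```

```bash
python3 -c "
from h import *
plan(.4967,-.4024,.010,1.8064)"
```

```text
t 4.55 tcp [0.4963, -0.4023, 0.0114] w 0.0871 F [0.4705, -0.5844, 0.8061]
turn [-0.0009, -0.0027, -0.0011] shift after turn [-0.0024, 0.0053, 0.0193] shift before turn [-0.0024, 0.0053, 0.0192]
```

>>> drive_tool:
  steps:
    - {"translation":[0,0,0],"turn":[0,0,0],"fingers":-1}
    - {"translation":[0,0,0],"turn":[0,0,0],"fingers":-1}
    - {"translation":[0,0,0],"turn":[0,0,0],"fingers":-1}
    - {"translation":[0,0,0],"turn":[0,0,0],"fingers":-1}
    - {"translation":[0,0,0],"turn":[0,0,0],"fingers":-1}
    - {"translation":[0,0,-0.3],"turn":[0,0,0],"fingers":-1}
    - {"translation":[0,0,-0.6],"turn":[0,0,0],"fingers":-1}
    - {"translation":[0,0,-0.6],"turn":[0,0,0],"fingers":-1}
  grip_force: 25

```text
time: 5.35
tcp_pos: [0.4946, -0.4043, 0.1255]
eef_rot: [-1.949, -2.461, 0.001]
wrist_force: [0.9, 0.1, -2.5]
gripper_width: 0.0559
```

```bash
python3 -c "
from h import *
plan(.5453,.060,.135,1.597)"
```

```text
t 5.35 tcp [0.4946, -0.4043, 0.1255] w 0.0559 F [0.8522, 0.1482, -2.4629]
turn [-0.0029, -0.0016, 0.2611] shift after turn [6.1714, 0.8386, -0.1272] shift before turn [5.8716, 2.0773, -0.1229]
```

>>> drive_tool:
  steps:
    - {"translation":[0,0,-0.13],"turn":[0,0,0.13],"fingers":-1}
    - {"translation":[0,0,0],"turn":[0,0,0.13],"fingers":-1}
    - {"translation":[0.5,0.08,0],"turn":[0,0,0],"fingers":-1}
    - {"translation":[0.6,0.08,0],"turn":[0,0,0],"fingers":-1}
    - {"translation":[0.6,0.08,0],"turn":[0,0,0],"fingers":-1}
    - {"translation":[0.6,0.08,0],"turn":[0,0,0],"fingers":-1}
    - {"translation":[0.6,0.08,0],"turn":[0,0,0],"fingers":-1}
    - {"translation":[0.6,0.08,0],"turn":[0,0,0],"fingers":-1}

```text
time: 6.15
tcp_pos: [0.5239, -0.1396, 0.1347]
eef_rot: [-2.191, -2.251, -0.0]
wrist_force: [0.4, 0.2, -1.7]
gripper_width: 0.0553
```

>>> drive_tool:
  steps:
    - {"translation":[0.6,0.08,0],"turn":[0,0,0],"fingers":-1}
    - {"translation":[0.6,0.08,0],"turn":[0,0,0],"fingers":-1}
    - {"translation":[0.6,0.08,0],"turn":[0,0,0],"fingers":-1}
    - {"translation":[0.5,0.08,0],"turn":[0,0,0],"fingers":-1}
    - {"translation":[0.3,0.04,0],"turn":[0,0,0],"fingers":-1}
    - {"translation":[0,0,0],"turn":[0,0,0],"fingers":-1}
    - {"translation":[0,0,0],"turn":[0,0,0],"fingers":-1}

```text
time: 6.85
tcp_pos: [0.5456, 0.054, 0.1346]
eef_rot: [-2.19, -2.252, 0.001]
wrist_force: [0.2, -1.3, -2.3]
gripper_width: 0.0558
```

```bash
python3 -c "
from h import *
q=env.camera_params('wrist');w=env.snapshot('wrist');cv2.imwrite('pics/w3.png',w[:,:,::-1]);np.savez('w3.npz',**q)
plan(.5453,.060,.018,1.597)"
```

```text
t 6.9 tcp [0.5457, 0.0531, 0.1347] w 0.0558 F [-0.4613, -0.152, -2.2351]
turn [-0.0007, 0.0009, 0.0005] shift after turn [0.0927, -0.0023, 1.5554] shift before turn [0.0938, -0.0014, 1.5553]
```

View pics/w3.png

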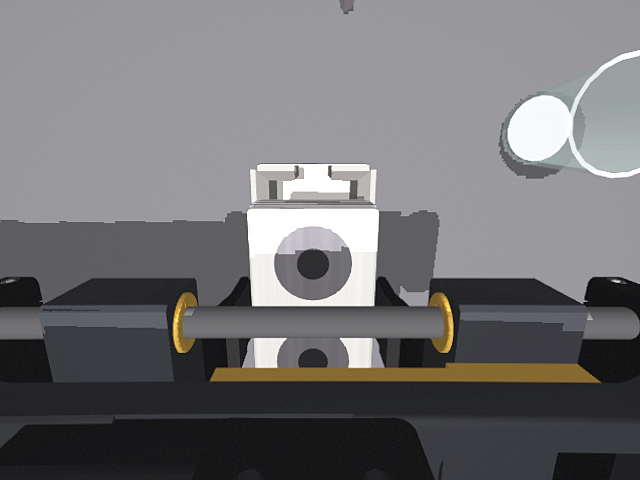

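Held body's front top edge at row 208, cols 248–378, centred on the nest lips (250–376). Check the body's x in the grip.

```bash
python3 -c "
from h import *
q=dict(np.load('w3.npz'))
X=onz(q,[[248,208],[378,209]],.1595);print(X,X.mean(0)-[.5457,.0531])
print(onz(q,[[250,167],[376,167],[313,164]],.077))
print(onz(dict(np.load('w2.npz')),[[265,143],[325,143],[270,243],[324,243]],.036))
"
```

```text
[[0.51688429 0.10366956]
 [0.5703048  0.10475175]] [-0.00210545  0.05111065]
[[0.50303082 0.11750214]
 [0.58326306 0.11973568]
 [0.5431031  0.12050117]]
[[ 0.45903794 -0.36277388]
 [ 0.51313154 -0.34997085]
 [ 0.48242711 -0.45538274]
 [ 0.5349952  -0.44294594]]
```

>>> drive_tool:
  steps:
    - {"translation":[0.07,0,0.2],"turn":[0,0,0],"fingers":-1}
    - {"translation":[0,0,0.3],"turn":[0,0,0],"fingers":-1}
    - {"translation":[0,0,0.2],"turn":[0,0,0],"fingers":-1}
    - {"translation":[0,0,0.1],"turn":[0,0,0],"fingers":-1}
    - {"translation":[0,0,0.1],"turn":[0,0,0],"fingers":-1}
    - {"translation":[0,0,0],"turn":[0,0,0],"fingers":-1}

```text
time: 7.5
tcp_pos: [0.5455, 0.0591, 0.0666]
eef_rot: [-2.191, -2.251, 0.002]
wrist_force: [-0.2, 0.2, -1.9]
gripper_width: 0.0559
```

```bash
python3 -c "
from h import *
q=env.camera_params('wrist');w=env.snapshot('wrist');cv2.imwrite('pics/w4.png',w[:,:,::-1]);np.savez('w4.npz',**q)
cv2.imwrite('pics/w4c.png',cv2.resize(w[140:300,210:420,::-1],None,fx=3,fy=3,interpolation=0))
plan(.5453,.060,.0194,1.597)"
```

```text
t 7.55 tcp [0.5459, 0.0592, 0.0672] w 0.056 F [-0.0563, 0.2565, -2.3382]
turn [-0.0003, 0.0004, 0.001] shift after turn [0.0112, -0.0071, 0.6378] shift before turn [0.0114, -0.007, 0.6378]
```

View pics/w4c.png

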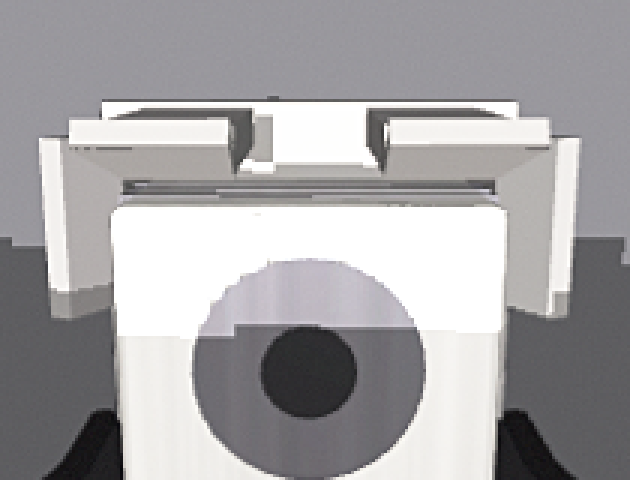

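Body (cols 113–507) is centred between the lips (40–580, mid 310) and already below the lip tops with no contact force. Continue down.

>>> drive_tool:
  steps:
    - {"translation":[0,0,0.2],"turn":[0,0,0],"fingers":-1}
    - {"translation":[0,0,0.2],"turn":[0,0,0],"fingers":-1}
    - {"translation":[0,0,0.12],"turn":[0,0,0],"fingers":-1}
    - {"translation":[0,0,0.06],"turn":[0,0,0],"fingers":-1}
    - {"translation":[0,0,0.03],"turn":[0,0,0],"fingers":-1}
    - {"translation":[0,0,0],"turn":[0,0,0],"fingers":-1}

```text
time: 8.15
tcp_pos: [0.5459, 0.0593, 0.0216]
eef_rot: [-2.191, -2.252, 0.0]
wrist_force: [0.3, 0.7, -2.4]
gripper_width: 0.0559
```

```bash
python3 -c "
from h import *
plan(.5453,.060,.0194,1.597)"
```

```text
t 8.15 tcp [0.5459, 0.0593, 0.0216] w 0.0559 F [0.337, 0.6884, -2.3815]
turn [-0.0002, 0.0002, 0.0014] shift after turn [0.0094, -0.0073, 0.0287] shift before turn [0.0094, -0.0073, 0.0287]
```

>>> drive_tool:
  steps:
    - {"translation":[0,0,0.02],"turn":[0,0,0],"fingers":-1}
    - {"translation":[0,0,0.012],"turn":[0,0,0],"fingers":-1}
    - {"translation":[0,0,0],"turn":[0,0,0],"fingers":-1}

```text
time: 8.45
tcp_pos: [0.5463, 0.0595, 0.0209]
eef_rot: [-2.191, -2.251, -0.002]
wrist_force: [-8.9, -0.6, 21.7]
gripper_width: 0.0556
```

>>> drive_tool:
  steps:
    - {"translation":[0,0,0],"turn":[0,0,0],"fingers":1}
    - {"translation":[0,0,0],"turn":[0,0,0],"fingers":1}
    - {"translation":[0,0,0],"turn":[0,0,0],"fingers":1}
    - {"translation":[0,0,0],"turn":[0,0,0],"fingers":1}
    - {"translation":[0,0,-0.3],"turn":[0,0,0],"fingers":1}
    - {"translation":[0,0,-0.6],"turn":[0,0,0],"fingers":1}
    - {"translation":[0,0,-0.6],"turn":[0,0,0],"fingers":1}
    - {"translation":[0,0,-0.6],"turn":[0,0,0],"fingers":1}

```text
time: 9.25
tcp_pos: [0.5455, 0.0592, 0.1782]
eef_rot: [2.191, 2.251, -0.001]
wrist_force: [1.2, 0.9, 0.1]
gripper_width: 0.0866
```

```bash
python3 -c "
from h import *
plan(.4074,-.1945-.03,.20,-1.4504+np.pi)"
```

```text
t 9.25 tcp [0.5455, 0.0592, 0.1782] w 0.0866 F [1.2035, 0.8841, 0.1003]
turn [-0.0004, 0.0005, -0.119] shift after turn [-3.5336, -2.2826, -0.2906] shift before turn [-3.7312, -1.943, -0.2883]
```

>>> drive_tool:
  steps:
    - {"translation":[-0.4,0,-0.28],"turn":[0,0,0],"fingers":1}
    - {"translation":[0,0,0],"turn":[0,0,0],"fingers":1}

```text
time: 9.45
tcp_pos: [0.5486, 0.0256, 0.2013]
eef_rot: [2.193, 2.244, 0.007]
wrist_force: [-0.1, -0.6, -1.1]
gripper_width: 0.087
```

```bash
python3 -c "
from h import *
q=env.camera_params('wrist');w=env.snapshot('wrist');cv2.imwrite('pics/w5.png',w[:,:,::-1]);np.savez('w5.npz',**q)
cv2.imwrite('pics/w5c.png',cv2.resize(w[110:310,250:390,::-1],None,fx=3,fy=3,interpolation=0))
plan(.4074,-.1945-.03,.20,-1.4504+np.pi)"
```

```text
t 9.5 tcp [0.5476, 0.0276, 0.1993] w 0.0866 F [-0.3755, 0.2175, -0.7359]
turn [0.0041, -0.0011, -0.1222] shift after turn [-3.1125, -2.2594, -0.0092] shift before turn [-3.3147, -1.9507, -0.0186]
```

View pics/w5c.png

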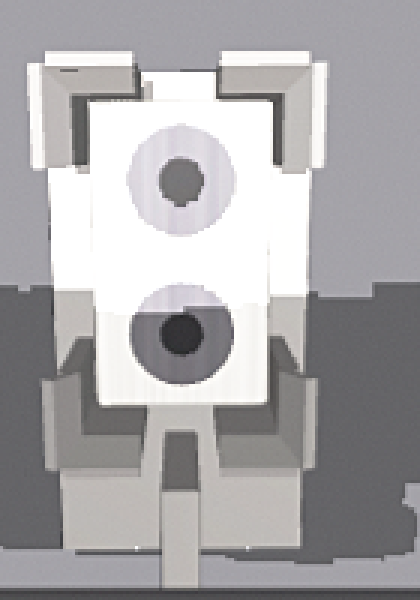

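Body sits flat in the pocket (crop cols 89–271, rows 101–405), lips 28–327 / 43–318. Numbers:

```bash
python3 -c "
from h import *
q=dict(np.load('w5.npz'));f=lambda a:np.array(a)/3+[250-.35,110-.35]
b=onz(q,f([[89,101],[271,101],[98,405],[268,405]]),.044)
n=onz(q,f([[63,549],[300,549],[178,71]]),.008)
l=onz(q,f([[28,110],[327,110],[43,425],[318,425],[178,51],[180,470]]),.077)
print(b,b.mean(0));print(n);t=n[:2].mean(0);d=n[2]-t;print('L',np.linalg.norm(d),'origin',t+d*112/172,'yaw',np.arctan2(d[1],d[0]),'lips',l[:2].mean(0),l[2:4].mean(0),l[4:].mean(0))
"
```

```text
[[0.51635877 0.10808051]
 [0.57155286 0.10935818]
 [0.51901615 0.01294842]
 [0.57475789 0.01414544]] [0.54542142 0.06113314]
[[ 0.5028085  -0.05297991]
 [ 0.59261023 -0.05113069]
 [ 0.54291988  0.11975793]]
L 0.17187996725147509 origin [0.54459063 0.05982308] yaw 1.5986652137825161 lips [0.54348634 0.10500658] [0.54613821 0.01590965] [0.54476546 0.06105681]
```

>>> drive_tool:
  steps:
    - {"translation":[-0.55,-0.32,0],"turn":[0,0,-0.02],"fingers":1}
    - {"translation":[-0.55,-0.32,0],"turn":[0,0,-0.02],"fingers":1}
    - {"translation":[-0.55,-0.34,0],"turn":[0,0,-0.02],"fingers":1}
    - {"translation":[-0.55,-0.36,0],"turn":[0,0,-0.02],"fingers":1}
    - {"translation":[-0.55,-0.38,0],"turn":[0,0,-0.02],"fingers":1}
    - {"translation":[-0.4,-0.38,0],"turn":[0,0,-0.02],"fingers":1}
    - {"translation":[0,0,0],"turn":[0,0,0],"fingers":1}
    - {"translation":[0,0,0],"turn":[0,0,0],"fingers":1}

```text
time: 10.3
tcp_pos: [0.4046, -0.2166, 0.1972]
eef_rot: [-2.083, -2.35, -0.001]
wrist_force: [0.2, 0.4, 0.3]
gripper_width: 0.0874
```

```bash
cat >> h.py <<'E'
def look(name,z,thr=205,rows=(100,275),cols=(200,440)):
    q=env.camera_params('wrist');w=env.snapshot('wrist');cv2.imwrite(f'pics/{name}.png',w[:,:,::-1]);np.savez(name+'.npz',**q)
    m=w.min(2)>thr;k=np.zeros_like(m);k[rows[0]:rows[1],cols[0]:cols[1]]=1
    for c in blobs(m&k,400):
        r=rect(onz(q,c,z));print("blob px",c.min(0),c.max(0),np.round(r,4));plan(r[0],r[1],.004,r[4]+np.pi)
E
python3 -c "
from h import *
look('w6',.014,rows=(60,275),cols=(150,500))"
```

```text
blob px [467 209] [499 274] [ 0.585  -0.2117  0.0734  0.0341 -1.3356]
t 10.35 tcp [0.4051, -0.2158, 0.1972] w 0.087 F [-0.1824, 1.0648, -0.0317]
turn [-0.0002, -0.0008, -0.1438] shift after turn [-0.5058, 2.3443, 2.5766] shift before turn [-0.2398, 2.387, 2.5759]
blob px [290 158] [345 250] [ 0.4061 -0.1932  0.0949  0.0565 -1.4506]
t 10.35 tcp [0.4051, -0.2158, 0.1972] w 0.087 F [-0.1824, 1.0648, -0.0317]
turn [-0.0003, -0.0007, 0.0026] shift after turn [0.2982, 0.0486, 2.5766] shift before turn [0.2966, 0.0498, 2.5768]
blob px [438  60] [499  76] [ 0.5298 -0.0482  0.0578  0.0119  0.0234]
t 10.35 tcp [0.4051, -0.2158, 0.1972] w 0.087 F [-0.1824, 1.0648, -0.0317]
turn [0.0003, -0.0008, -1.8741] shift after turn [-1.7144, 2.1945, 2.5766] shift before turn [2.0131, 1.9232, 2.5774]
```

>>> drive_tool:
  steps:
    - {"translation":[0.3,0.05,0.3],"turn":[0,0,0],"fingers":1}
    - {"translation":[0,0,0.6],"turn":[0,0,0],"fingers":1}
    - {"translation":[0,0,0.6],"turn":[0,0,0],"fingers":1}
    - {"translation":[0,0,0.5],"turn":[0,0,0],"fingers":1}
    - {"translation":[0,0,0.35],"turn":[0,0,0],"fingers":1}
    - {"translation":[0,0,0.15],"turn":[0,0,0],"fingers":1}
    - {"translation":[0,0,0.05],"turn":[0,0,0],"fingers":1}
    - {"translation":[0,0,0],"turn":[0,0,0],"fingers":1}

```text
time: 11.15
tcp_pos: [0.4059, -0.1935, 0.0059]
eef_rot: [-2.08, -2.353, 0.003]
wrist_force: [0.1, 0.6, -0.4]
gripper_width: 0.087
```

```bash
python3 -c "
from h import *
plan(.4061,-.1932,.0040,1.691)"
```

```text
t 11.15 tcp [0.4059, -0.1935, 0.0059] w 0.087 F [0.1463, 0.569, -0.4434]
turn [-0.0025, 0.0008, 0.0036] shift after turn [0.0036, 0.0032, 0.025] shift before turn [0.0036, 0.0033, 0.025]
```

>>> drive_tool:
  steps:
    - {"translation":[0,0,0.025],"turn":[0,0,0],"fingers":1}
    - {"translation":[0,0,0],"turn":[0,0,0],"fingers":-1}
    - {"translation":[0,0,0],"turn":[0,0,0],"fingers":-1}
    - {"translation":[0,0,0],"turn":[0,0,0],"fingers":-1}
    - {"translation":[0,0,0],"turn":[0,0,0],"fingers":-1}
    - {"translation":[0,0,0],"turn":[0,0,0],"fingers":-1}
  grip_force: 15

```text
time: 11.75
tcp_pos: [0.4061, -0.194, 0.0047]
eef_rot: [2.082, 2.352, 0.001]
wrist_force: [-0.3, 1.4, 1.8]
gripper_width: 0.0554
```

>>> drive_tool:
  steps:
    - {"translation":[0,0,-0.2],"turn":[0,0,0],"fingers":-1}
    - {"translation":[0,0,-0.5],"turn":[0,0,0],"fingers":-1}
    - {"translation":[0,0,-0.6],"turn":[0,0,0],"fingers":-1}
    - {"translation":[0,0,-0.5],"turn":[0,0,0],"fingers":-1}
    - {"translation":[0,0,0],"turn":[0,0,0.12],"fingers":-1}
    - {"translation":[0,0,0],"turn":[0,0,0],"fingers":-1}

```text
time: 12.35
tcp_pos: [0.407, -0.1929, 0.1379]
eef_rot: [2.191, 2.252, 0.009]
wrist_force: [-0.6, 1.3, -1.0]
gripper_width: 0.0558
```

```bash
python3 -c "
from h import *
plan(.5453,.059,.135,1.598)"
```

```text
t 12.35 tcp [0.407, -0.1929, 0.1379] w 0.0558 F [-0.56, 1.3401, -0.9873]
turn [0.0055, -0.005, 0.0003] shift after turn [3.3076, 1.9343, 0.0393] shift before turn [3.307, 1.9349, 0.0607]
```

>>> drive_tool:
  steps:
    - {"translation":[0.47,0.27,0],"turn":[0,0,0],"fingers":-1}
    - {"translation":[0.5,0.29,0],"turn":[0,0,0],"fingers":-1}
    - {"translation":[0.5,0.29,0],"turn":[0,0,0],"fingers":-1}
    - {"translation":[0.5,0.29,0],"turn":[0,0,0],"fingers":-1}
    - {"translation":[0.5,0.29,0],"turn":[0,0,0],"fingers":-1}
    - {"translation":[0.5,0.29,0],"turn":[0,0,0],"fingers":-1}
    - {"translation":[0.34,0.21,0],"turn":[0,0,0],"fingers":-1}
    - {"translation":[0,0,0],"turn":[0,0,0],"fingers":-1}

```text
time: 13.15
tcp_pos: [0.5444, 0.0626, 0.1346]
eef_rot: [2.18, 2.261, -0.007]
wrist_force: [-0.3, 0.4, -0.4]
gripper_width: 0.0556
```

```bash
python3 -c "
from h import *
plan(.5453,.059,.095,1.598)"
```

```text
t 13.15 tcp [0.5444, 0.0626, 0.1346] w 0.0556 F [-0.2666, 0.4052, -0.3748]
turn [-0.0033, 0.0044, 0.0116] shift after turn [-0.0489, 0.0113, 0.5284] shift before turn [-0.0472, 0.0122, 0.5286]
```

Down to just above the lips, then check.

>>> drive_tool:
  steps:
    - {"translation":[-0.04,0.01,0.2],"turn":[0,0,0.008],"fingers":-1}
    - {"translation":[0,0,0.25],"turn":[0,0,0],"fingers":-1}
    - {"translation":[0,0,0.15],"turn":[0,0,0],"fingers":-1}
    - {"translation":[0,0,0],"turn":[0,0,0],"fingers":-1}
    - {"translation":[0,0,0],"turn":[0,0,0],"fingers":-1}

```text
time: 13.65
tcp_pos: [0.5443, 0.0547, 0.0919]
eef_rot: [-2.198, -2.244, 0.001]
wrist_force: [1.3, -0.2, -0.4]
gripper_width: 0.0559
```

```bash
python3 -c "
from h import *
q=env.camera_params('wrist');w=env.snapshot('wrist');cv2.imwrite('pics/w7.png',w[:,:,::-1]);np.savez('w7.npz',**q)
cv2.imwrite('pics/w7c.png',cv2.resize(w[140:300,210:420,::-1],None,fx=3,fy=3,interpolation=0))
plan(.5453,.059,.0487,1.598)"
```

```text
t 13.7 tcp [0.5448, 0.055, 0.0924] w 0.0552 F [-0.2438, -0.3517, -0.1827]
turn [0.0006, -0.0002, -0.0077] shift after turn [0.0534, 0.0084, 0.5826] shift before turn [0.0533, 0.0078, 0.5826]
```

View pics/w7c.png

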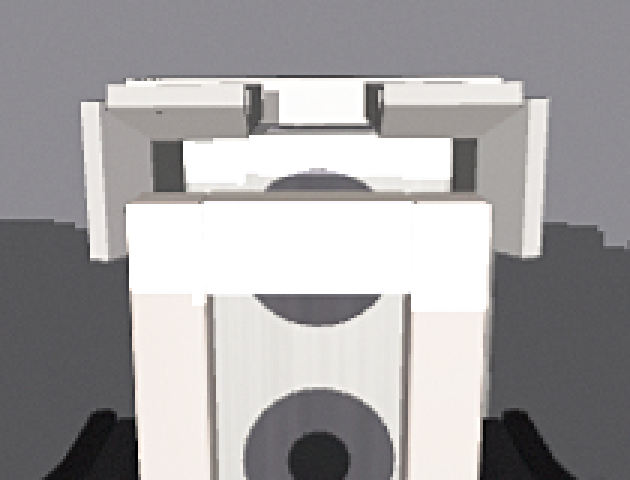

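Spacer held square: cols 127–491 (mid 309) against lips 81–549 (mid 315), so ~0.9 mm to go right, and its front is still short of the front wall. Check the fore-aft offset numerically, then lower.

```bash
python3 -c "
from h import *
f=lambda a:np.array(a)/3+[210-.35,140-.35]
q=dict(np.load('w7.npz'));print(onz(q,f([[127,202],[491,202]]),.1017).mean(0)-[.5448,.055]);print(onz(q,f([[105,80],[525,80]]),.077).mean(0))
q=dict(np.load('w4.npz'));print(onz(q,f([[113,207],[507,207]]),.0672+.0246).mean(0)-[.5459,.0592]);print(onz(q,f([[70,119],[550,119]]),.077).mean(0))
"
```

```text
[-0.00227848  0.04829415]
[0.54315768 0.12071274]
[-0.00241643  0.0500474 ]
[0.54317531 0.12013431]
```

>>> drive_tool:
  steps:
    - {"translation":[0.063,0.011,0],"turn":[0,0,-0.005],"fingers":-1}
    - {"translation":[0,0,0.15],"turn":[0,0,0],"fingers":-1}
    - {"translation":[0,0,0.15],"turn":[0,0,0],"fingers":-1}
    - {"translation":[0,0,0.12],"turn":[0,0,0],"fingers":-1}
    - {"translation":[0,0,0.06],"turn":[0,0,0],"fingers":-1}
    - {"translation":[0,0,0.03],"turn":[0,0,0],"fingers":-1}
    - {"translation":[0,0,0],"turn":[0,0,0],"fingers":-1}

```text
time: 14.4
tcp_pos: [0.5453, 0.0602, 0.0536]
eef_rot: [-2.193, -2.25, 0.0]
wrist_force: [-0.8, 0.4, -1.5]
gripper_width: 0.0552
```

```bash
python3 -c "
from h import *
plan(.5458,.0597,.0487,1.598)"
```

```text
t 14.4 tcp [0.5453, 0.0602, 0.0536] w 0.0552 F [-0.8263, 0.4404, -1.4792]
turn [-0.0003, 0.0, -0.0021] shift after turn [-0.0066, 0.007, 0.0652] shift before turn [-0.0065, 0.007, 0.0652]
```

>>> drive_tool:
  steps:
    - {"translation":[0,0,0.03],"turn":[0,0,0],"fingers":-1}
    - {"translation":[0,0,0.01],"turn":[0,0,0],"fingers":-1}
    - {"translation":[0,0,0.01],"turn":[0,0,0],"fingers":-1}

```text
time: 14.7
tcp_pos: [0.5455, 0.0605, 0.0503]
eef_rot: [2.193, 2.25, 0.001]
wrist_force: [0.2, -0.1, -0.4]
gripper_width: 0.0557
```

>>> drive_tool:
  steps:
    - {"translation":[0,0,0.01],"turn":[0,0,0],"fingers":-1}
    - {"translation":[0,0,0],"turn":[0,0,0],"fingers":-1}

```text
time: 14.9
tcp_pos: [0.5454, 0.0604, 0.0494]
eef_rot: [-2.192, -2.25, -0.001]
wrist_force: [-0.3, 0.1, -0.4]
gripper_width: 0.0556
```

>>> drive_tool:
  steps:
    - {"translation":[0,0,0.008],"turn":[0,0,0],"fingers":-1}
    - {"translation":[0,0,0],"turn":[0,0,0],"fingers":-1}

```text
time: 15.1
tcp_pos: [0.5454, 0.0604, 0.0488]
eef_rot: [-2.193, -2.25, -0.001]
wrist_force: [-0.1, 0.3, -1.0]
gripper_width: 0.0556
```

>>> drive_tool:
  steps:
    - {"translation":[0,0,0.006],"turn":[0,0,0],"fingers":-1}
    - {"translation":[0,0,0],"turn":[0,0,0],"fingers":1}
    - {"translation":[0,0,0],"turn":[0,0,0],"fingers":1}
    - {"translation":[0,0,0],"turn":[0,0,0],"fingers":1}
    - {"translation":[0,0,0],"turn":[0,0,0],"fingers":1}
    - {"translation":[0,0,-0.4],"turn":[0,0,0],"fingers":1}
    - {"translation":[-0.1,0,-0.6],"turn":[0,0,0],"fingers":1}
    - {"translation":[-0.3,0,-0.6],"turn":[0,0,0],"fingers":1}

```text
time: 15.9
tcp_pos: [0.5457, 0.032, 0.169]
eef_rot: [-2.189, -2.253, 0.001]
wrist_force: [1.6, 0.2, 1.8]
gripper_width: 0.0867
```

>>> drive_tool:
  steps:
    - {"translation":[0,0,-0.4],"turn":[0,0,0],"fingers":1}
    - {"translation":[0,0,0],"turn":[0,0,0],"fingers":1}

```text
time: 16.1
tcp_pos: [0.5484, 0.0297, 0.2021]
eef_rot: [2.193, 2.246, 0.01]
wrist_force: [0.1, 0.4, -0.6]
gripper_width: 0.0873
```

```bash
python3 -c "
from h import *
q=env.camera_params('wrist');w=env.snapshot('wrist');cv2.imwrite('pics/w8.png',w[:,:,::-1]);np.savez('w8.npz',**q)
cv2.imwrite('pics/w8c.png',cv2.resize(w[110:310,250:390,::-1],None,fx=3,fy=3,interpolation=0))
plan(.600+.008,-.2227-.03,.20,-1.393+np.pi)"
```

```text
t 16.15 tcp [0.5473, 0.0305, 0.1998] w 0.087 F [-0.2827, 0.5618, -0.644]
turn [0.0048, -0.0024, -0.1938] shift after turn [-3.8598, 0.1291, -0.0025] shift before turn [-3.7956, 0.7129, -0.0082]
```

View pics/w8c.png

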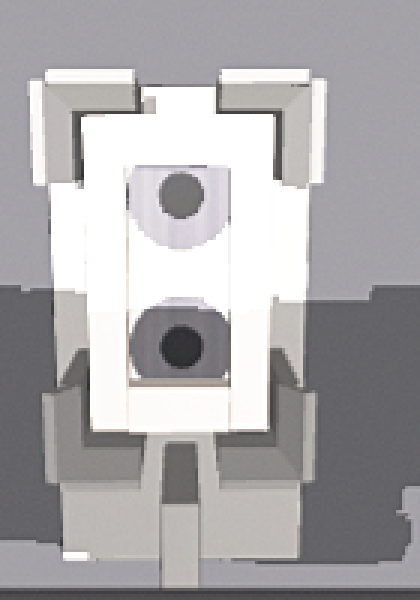

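Spacer lies square in the pocket (crop cols 83–272, lips mid 177). On to the cover.

>>> drive_tool:
  steps:
    - {"translation":[-0.55,0.1,0],"turn":[0,0,-0.03],"fingers":1}
    - {"translation":[-0.55,0.1,0],"turn":[0,0,-0.03],"fingers":1}
    - {"translation":[-0.55,0.08,0],"turn":[0,0,-0.03],"fingers":1}
    - {"translation":[-0.55,0.05,0],"turn":[0,0,-0.03],"fingers":1}
    - {"translation":[-0.55,0.03,0],"turn":[0,0,-0.03],"fingers":1}
    - {"translation":[-0.55,0.02,0],"turn":[0,0,-0.03],"fingers":1}
    - {"translation":[-0.5,0,0],"turn":[0,0,-0.01],"fingers":1}
    - {"translation":[0,0,0],"turn":[0,0,0],"fingers":1}

```text
time: 16.95
tcp_pos: [0.5995, -0.2574, 0.1963]
eef_rot: [-2.027, -2.4, 0.006]
wrist_force: [-1.3, -0.8, 0.7]
gripper_width: 0.0872
```

>>> drive_tool:
  steps:
    - {"translation":[0,0,0],"turn":[0,0,0],"fingers":1}

```text
time: 17.05
tcp_pos: [0.6008, -0.252, 0.1962]
eef_rot: [-2.02, -2.403, 0.002]
wrist_force: [0.4, 0.5, -0.3]
gripper_width: 0.0867
```

Run:
```python
from h import *
look('w9',.014,rows=(60,275),cols=(200,440))
q=dict(np.load('w9.npz'));im=cv2.imread('pics/w9.png').min(2)
m=im>205;m[275:]=0
c=max(blobs(m[:,200:440],400),key=len)+[200,0]
e=cv2.convexHull(np.float32(onz(q,c,.014))*1000)[:,0];a=cv2.approxPolyDP(e.reshape(-1,1,2),4,True)[:,0];print(a.round(1).tolist())
```

```text
blob px [290 150] [346 243] [ 0.5994 -0.2209  0.0946  0.0561 -1.3988]
t 17.1 tcp [0.6014, -0.2504, 0.1964] w 0.0874 F [1.1455, 0.7151, 0.5423]
turn [-0.0019, -0.0019, 0.0036] shift after turn [0.3912, 0.0417, 2.566] shift before turn [0.3873, 0.0467, 2.5665]
[[564.2000122070312, -179.10000610351562], [580.9000244140625, -272.20001220703125], [634.0999755859375, -262.8999938964844], [618.5999755859375, -169.60000610351562]]
```

>>> drive_tool:
  steps:
    - {"translation":[0.385,0.045,0.3],"turn":[0,0,0],"fingers":1}
    - {"translation":[0,0,0.6],"turn":[0,0,0],"fingers":1}
    - {"translation":[0,0,0.6],"turn":[0,0,0],"fingers":1}
    - {"translation":[0,0,0.5],"turn":[0,0,0],"fingers":1}
    - {"translation":[0,0,0.35],"turn":[0,0,0],"fingers":1}
    - {"translation":[0,0,0.15],"turn":[0,0,0],"fingers":1}
    - {"translation":[0,0,0.05],"turn":[0,0,0],"fingers":1}
    - {"translation":[0,0,0],"turn":[0,0,0],"fingers":1}

```text
time: 17.9
tcp_pos: [0.6006, -0.2214, 0.0073]
eef_rot: [2.017, 2.408, 0.001]
wrist_force: [-0.2, 0.7, 0.4]
gripper_width: 0.0874
```

```bash
python3 -c "
from h import *
plan(.59945,-.2209,.0040,1.7428)"
```

```text
t 17.9 tcp [0.6006, -0.2214, 0.0073] w 0.0874 F [-0.1971, 0.687, 0.4382]
turn [0.0011, -0.0002, 0.0051] shift after turn [0.0087, -0.0141, 0.0441] shift before turn [0.0088, -0.0141, 0.0441]
```

>>> drive_tool:
  steps:
    - {"translation":[0.009,-0.014,0.042],"turn":[0,0,0.004],"fingers":1}
    - {"translation":[0,0,0],"turn":[0,0,0],"fingers":-1}
    - {"translation":[0,0,0],"turn":[0,0,0],"fingers":-1}
    - {"translation":[0,0,0],"turn":[0,0,0],"fingers":-1}
    - {"translation":[0,0,0],"turn":[0,0,0],"fingers":-1}
    - {"translation":[0,0,0],"turn":[0,0,0],"fingers":-1}
  grip_force: 20

```text
time: 18.5
tcp_pos: [0.5991, -0.2215, 0.0038]
eef_rot: [2.022, 2.404, 0.001]
wrist_force: [-0.8, 0.3, 1.2]
gripper_width: 0.056
```

>>> drive_tool:
  steps:
    - {"translation":[0,0,-0.2],"turn":[0,0,0],"fingers":-1}
    - {"translation":[0,0,-0.5],"turn":[0,0,0],"fingers":-1}
    - {"translation":[0,0,-0.6],"turn":[0,0,0],"fingers":-1}
    - {"translation":[0,0,-0.5],"turn":[0,0,0],"fingers":-1}
    - {"translation":[0,0,0],"turn":[0,0,0.18],"fingers":-1}
    - {"translation":[0,0,0],"turn":[0,0,0],"fingers":-1}

```text
time: 19.1
tcp_pos: [0.5993, -0.2217, 0.1404]
eef_rot: [2.189, 2.251, 0.003]
wrist_force: [0.2, 0.1, -1.9]
gripper_width: 0.0557
```

```bash
python3 -c "
from h import *
plan(.5455,.0597,.130,1.598)"
```

```text
t 19.1 tcp [0.5993, -0.2217, 0.1404] w 0.0557 F [0.1629, 0.1468, -1.8714]
turn [0.003, -0.0001, 0.0009] shift after turn [3.7706, -0.6156, 0.1391] shift before turn [3.771, -0.6132, 0.1379]
```

>>> drive_tool:
  steps:
    - {"translation":[0.5,-0.09,0],"turn":[0,0,0],"fingers":-1}
    - {"translation":[0.6,-0.1,0],"turn":[0,0,0],"fingers":-1}
    - {"translation":[0.6,-0.1,0],"turn":[0,0,0],"fingers":-1}
    - {"translation":[0.6,-0.1,0],"turn":[0,0,0],"fingers":-1}
    - {"translation":[0.6,-0.1,0],"turn":[0,0,0],"fingers":-1}
    - {"translation":[0.5,-0.08,0],"turn":[0,0,0],"fingers":-1}
    - {"translation":[0.3,-0.04,0],"turn":[0,0,0],"fingers":-1}
    - {"translation":[0,0,0],"turn":[0,0,0],"fingers":-1}

```text
time: 19.9
tcp_pos: [0.5434, 0.0589, 0.1379]
eef_rot: [-2.175, -2.265, 0.001]
wrist_force: [0.3, -0.4, -1.7]
gripper_width: 0.0555
```

>>> drive_tool:
  steps:
    - {"translation":[0.0,0,0.25],"turn":[0,0,0],"fingers":-1}
    - {"translation":[0,0,0.2],"turn":[0,0,0],"fingers":-1}
    - {"translation":[0,0,0],"turn":[0,0,0],"fingers":-1}

```text
time: 20.2
tcp_pos: [0.5429, 0.0534, 0.1027]
eef_rot: [-2.186, -2.254, 0.005]
wrist_force: [-0.6, -0.6, -1.3]
gripper_width: 0.0555
```

```bash
python3 -c "
from h import *
q=env.camera_params('wrist');w=env.snapshot('wrist');cv2.imwrite('pics/w10.png',w[:,:,::-1]);np.savez('w10.npz',**q)
cv2.imwrite('pics/w10c.png',cv2.resize(w[140:300,210:420,::-1],None,fx=3,fy=3,interpolation=0))
plan(.5455,.0597,.0618,1.598)"
```

```text
t 20.25 tcp [0.5437, 0.0533, 0.1039] w 0.056 F [-0.7312, 0.3052, -0.1706]
turn [-0.0029, 0.0014, 0.0039] shift after turn [0.0842, 0.0264, 0.5608] shift before turn [0.0848, 0.0279, 0.5607]
```

View pics/w10c.png

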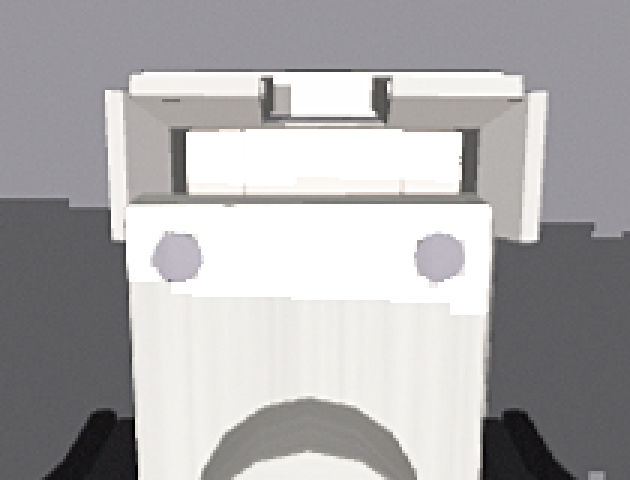

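Cover held boss up, square; cols 127–491 vs lips 105–548: shift about 2.3 mm right, and forward as planned.

>>> drive_tool:
  steps:
    - {"translation":[0.086,0.03,0],"turn":[0,0,0.004],"fingers":-1}
    - {"translation":[0,0,0.1],"turn":[0,0,0],"fingers":-1}
    - {"translation":[0,0,0.1],"turn":[0,0,0],"fingers":-1}
    - {"translation":[0,0,0],"turn":[0,0,0],"fingers":-1}

```text
time: 20.65
tcp_pos: [0.546, 0.0609, 0.0888]
eef_rot: [-2.19, -2.251, 0.002]
wrist_force: [-0.5, 0.5, -1.4]
gripper_width: 0.0558
```

```bash
python3 -c "
from h import *
plan(.5455,.060,.0618,1.598)
f=lambda a:np.array(a)/3+[210-.35,140-.35]
q=dict(np.load('w10.npz'));print(onz(q,f([[127,204],[491,204]]),.1141).mean(0)-[.5437,.0533]);print(onz(q,f([[130,75],[522,75]]),.077).mean(0))
"
```

```text
t 20.65 tcp [0.546, 0.0609, 0.0888] w 0.0558 F [-0.4879, 0.4888, -1.415]
turn [-0.0017, 0.0003, 0.0007] shift after turn [-0.0119, -0.0072, 0.3604] shift before turn [-0.0118, -0.0067, 0.3604]
[-0.00302715  0.04867484]
[0.54302687 0.1201253 ]
```

>>> drive_tool:
  steps:
    - {"translation":[-0.012,-0.004,0.12],"turn":[0,0,0],"fingers":-1}
    - {"translation":[0,0,0.1],"turn":[0,0,0],"fingers":-1}
    - {"translation":[0,0,0.06],"turn":[0,0,0],"fingers":-1}
    - {"translation":[0,0,0.04],"turn":[0,0,0],"fingers":-1}
    - {"translation":[0,0,0.015],"turn":[0,0,0],"fingers":-1}
    - {"translation":[0,0,0],"turn":[0,0,0],"fingers":-1}

```text
time: 21.25
tcp_pos: [0.5465, 0.06, 0.0647]
eef_rot: [-2.191, -2.252, -0.0]
wrist_force: [-0.9, -1.0, -1.2]
gripper_width: 0.056
```

```bash
python3 -c "
from h import *
plan(.5455,.060,.0618,1.598)"
```

```text
t 21.25 tcp [0.5465, 0.06, 0.0647] w 0.056 F [-0.885, -1.0149, -1.2053]
turn [0.0002, -0.0002, 0.0001] shift after turn [0.0004, -0.0128, 0.0388] shift before turn [0.0004, -0.0128, 0.0388]
```

>>> drive_tool:
  steps:
    - {"translation":[0,-0.008,0.025],"turn":[0,0,0],"fingers":-1}
    - {"translation":[0,0,0.008],"turn":[0,0,0],"fingers":-1}
    - {"translation":[0,0,0.006],"turn":[0,0,0],"fingers":-1}
    - {"translation":[0,0,0],"turn":[0,0,0],"fingers":-1}

```text
time: 21.65
tcp_pos: [0.5458, 0.0601, 0.0619]
eef_rot: [-2.191, -2.252, -0.001]
wrist_force: [0.3, 1.0, -1.2]
gripper_width: 0.0556
```

>>> drive_tool:
  steps:
    - {"translation":[0,0,0.006],"turn":[0,0,0],"fingers":-1}
    - {"translation":[0,0,0],"turn":[0,0,0],"fingers":1}
    - {"translation":[0,0,0],"turn":[0,0,0],"fingers":1}
    - {"translation":[0,0,0],"turn":[0,0,0],"fingers":1}
    - {"translation":[0,0,0],"turn":[0,0,0],"fingers":1}
    - {"translation":[0,0,-0.4],"turn":[0,0,0],"fingers":1}
    - {"translation":[-0.1,0,-0.6],"turn":[0,0,0],"fingers":1}
    - {"translation":[-0.3,0,-0.6],"turn":[0,0,0],"fingers":1}

```text
time: 22.45
tcp_pos: [0.5462, 0.0317, 0.1821]
eef_rot: [-2.187, -2.254, 0.001]
wrist_force: [1.8, 1.8, 0.7]
gripper_width: 0.0865
```

>>> drive_tool:
  steps:
    - {"translation":[-0.5,0,-0.2],"turn":[0,0,0],"fingers":1}
    - {"translation":[-0.3,0,0],"turn":[0,0,0],"fingers":1}
    - {"translation":[0,0,0],"turn":[0,0,0],"fingers":1}

```text
time: 22.75
tcp_pos: [0.5483, -0.0337, 0.197]
eef_rot: [2.196, 2.245, 0.003]
wrist_force: [0.1, 0.7, 0.5]
gripper_width: 0.087
```

```bash
python3 -c "
from h import *
q=env.camera_params('wrist');w=env.snapshot('wrist');cv2.imwrite('pics/w11.png',w[:,:,::-1]);np.savez('w11.npz',**q)
cv2.imwrite('pics/w11c.png',cv2.resize(w[0:290,80:480,::-1],None,fx=2,fy=2,interpolation=0))
plan(.5473,-.025,.20,1.598)"
```

```text
t 22.8 tcp [0.5482, -0.0314, 0.1964] w 0.087 F [-0.91, -0.2431, -0.5154]
turn [0.0011, -0.0009, -0.0038] shift after turn [0.0856, -0.0101, -0.0482] shift before turn [0.0856, -0.0103, -0.0482]
```

View pics/w11c.png

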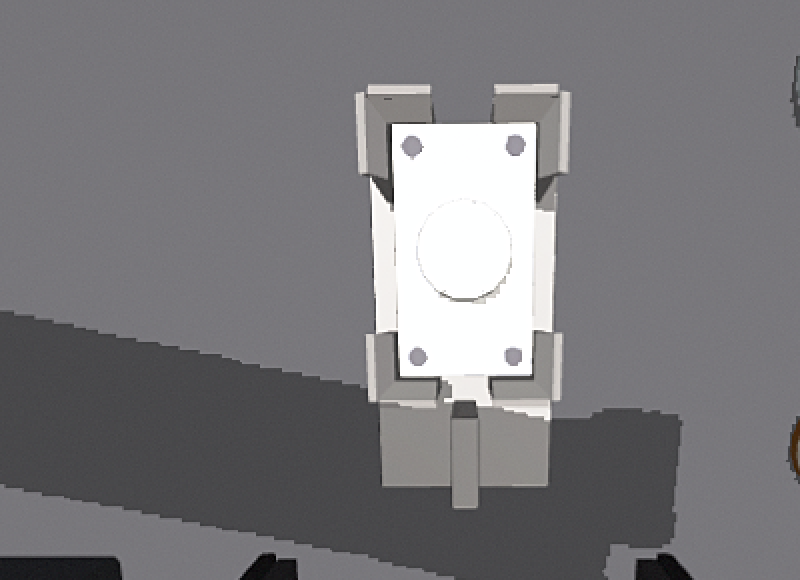

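Cover sits square, boss up (crop cols 390–537, rows 123–375); fin top at crop cols 452–478, rows 417–508. Now fin and dock numbers.

Run:
```python
from h import *
q=dict(np.load('w11.npz'));f=lambda a:np.array(a)/2+[80-.25,-.25]
F=onz(q,f([[452,417],[478,417],[452,508],[478,508]]),.075);print("fin",F.round(4).tolist(),F.mean(0))
C=onz(q,f([[390,123],[537,123],[400,376],[535,376]]),.072);print("cover",C.mean(0))
l=onz(q,f([[356,130],[571,130],[367,370],[562,370],[463,85],[465,401]]),.077);print("lips",l[:2].mean(0),l[2:4].mean(0),l[4:].mean(0))
t=onz(q,f([[382,486],[548,486]]),.008);print("tail",t,t.mean(0)+.112*np.array([np.cos(1.598),np.sin(1.598)]))
im=cv2.imread('pics/top0.png').astype(float).max(2);p=env.camera_params("top")
L=[]
for rng,sgn in(((264,284),1),((308,330),-1)):
    P=[]
    for u in range(180,206,2):
        c=im[rng[0]:rng[1],u];c=c if sgn>0 else c[::-1]   # outer->inner
        h=(c.max()+c[-1])/2;k=np.where(c>h)[0][-1];e=k+(c[k]-h)/(c[k]-c[k+1])
        P.append([u,rng[0]+e if sgn>0 else rng[1]-1-e])
    X=onz(p,P,.024);d=cv2.fitLine(np.float32(X),cv2.DIST_HUBER,0,.01,.01)[:,0];print("guide inner",d[2:],np.arctan2(d[1],d[0])%np.pi,np.round(X[[0,-1]],4).tolist());L.append(d)
# stop front edge
P=[]
for v in range(276,316,3):
    c=im[v,150:185];k=np.argmin(np.diff(c));P.append([150+k+.5,v])
print(P);X=onz(p,P,.045);d=cv2.fitLine(np.float32(X),cv2.DIST_HUBER,0,.01,.01)[:,0];print("stop",d[2:],np.arctan2(d[1],d[0])%np.pi)
```

```text
fin [[0.5412, -0.0049], [0.5522, -0.0047], [0.5418, -0.0452], [0.5533, -0.0449]] [ 0.54713775 -0.0249165 ]
cover [0.54555686 0.06018628]
lips [0.54380131 0.10452477] [0.54608148 0.01504294] [0.54492253 0.06092608]
tail [[ 0.50293312 -0.05285246]
 [ 0.59253806 -0.0509307 ]] [0.54468915 0.06006698]
guide inner [0.5492213  0.31871182] 1.5125477 [[0.5506, 0.3447], [0.5475, 0.2891]]
guide inner [0.45241696 0.30769464] 1.5127636 [[0.4543, 0.3395], [0.4512, 0.2843]]
[[np.float64(159.5), 276], [np.float64(167.5), 279], [np.float64(165.5), 282], [np.float64(168.5), 285], [np.float64(167.5), 288], [np.float64(167.5), 291], [np.float64(167.5), 294], [np.float64(165.5), 297], [np.float64(166.5), 300], [np.float64(166.5), 303], [np.float64(165.5), 306], [np.float64(165.5), 309], [np.float64(165.5), 312], [np.float64(164.5), 315]]
stop [0.49509883 0.3659761 ] 3.1371737
```

>>> drive_tool:
  steps:
    - {"translation":[0.085,-0.01,0.3],"turn":[0,0,-0.003],"fingers":1}
    - {"translation":[0,0,0.6],"turn":[0,0,0],"fingers":1}
    - {"translation":[0,0,0.6],"turn":[0,0,0],"fingers":1}
    - {"translation":[0,0,0.35],"turn":[0,0,0],"fingers":1}
    - {"translation":[0,0,0.15],"turn":[0,0,0],"fingers":1}
    - {"translation":[0,0,0],"turn":[0,0,0],"fingers":1}

```text
time: 23.4
tcp_pos: [0.5465, -0.0228, 0.0449]
eef_rot: [-2.186, -2.254, 0.003]
wrist_force: [0.2, -0.1, 0.6]
gripper_width: 0.087
```

```bash
python3 -c "
from h import *
plan(.5475,-.025,.043,1.598)"
```

```text
t 23.4 tcp [0.5465, -0.0228, 0.0449] w 0.087 F [0.2314, -0.1219, 0.6263]
turn [-0.0032, 0.0006, 0.0042] shift after turn [-0.0301, 0.0123, 0.0255] shift before turn [-0.0301, 0.0123, 0.0255]
```

>>> drive_tool:
  steps:
    - {"translation":[-0.03,0.012,0.02],"turn":[0,0,0.003],"fingers":1}
    - {"translation":[0,0,0],"turn":[0,0,0],"fingers":-0.5}
    - {"translation":[0,0,0],"turn":[0,0,0],"fingers":-1}
    - {"translation":[0,0,0],"turn":[0,0,0],"fingers":-1}
    - {"translation":[0,0,0],"turn":[0,0,0],"fingers":-1}
    - {"translation":[0,0,0],"turn":[0,0,0],"fingers":-1}
    - {"translation":[0,0,0],"turn":[0,0,0],"fingers":-1}
    - {"translation":[0,0,0],"turn":[0,0,0],"fingers":-1}
  grip_force: 20

```text
time: 24.2
tcp_pos: [0.5484, -0.0256, 0.0446]
eef_rot: [-2.191, -2.252, -0.001]
wrist_force: [0.1, 0.5, 0.4]
gripper_width: 0.0388
```

```bash
python3 -c "
from h import *
plan(.4872,.0804,.0433,1.5126)"
```

```text
t 24.2 tcp [0.5484, -0.0256, 0.0446] w 0.0388 F [0.067, 0.5319, 0.3599]
turn [0.0003, -0.0004, 0.109] shift after turn [1.3638, -0.8962, 0.0174] shift before turn [1.4354, -0.7764, 0.0177]
```

>>> drive_tool:
  steps:
    - {"translation":[0,0,0],"turn":[0,0,0],"fingers":-1}
    - {"translation":[0,0,0],"turn":[0,0,0],"fingers":-1}
    - {"translation":[0,0,0],"turn":[0,0,0],"fingers":-1}
    - {"translation":[0,0,0],"turn":[0,0,0],"fingers":-1}
    - {"translation":[0,0,0],"turn":[0,0,0],"fingers":-1}
    - {"translation":[0,0,0],"turn":[0,0,0],"fingers":-1}

```text
time: 24.8
tcp_pos: [0.5483, -0.0257, 0.0446]
eef_rot: [-2.191, -2.252, -0.0]
wrist_force: [-0.5, 0.1, -0.2]
gripper_width: 0.0124
```

>>> drive_tool:
  steps:
    - {"translation":[0.1,-0.06,0],"turn":[0,0,0.01],"fingers":-1}
    - {"translation":[0.19,-0.11,0],"turn":[0,0,0.015],"fingers":-1}
    - {"translation":[0.2,-0.12,0],"turn":[0,0,0.02],"fingers":-1}
    - {"translation":[0.2,-0.12,0],"turn":[0,0,0.02],"fingers":-1}
    - {"translation":[0.2,-0.12,0],"turn":[0,0,0.02],"fingers":-1}
    - {"translation":[0.2,-0.12,0],"turn":[0,0,0.015],"fingers":-1}
    - {"translation":[0.2,-0.12,0],"turn":[0,0,0.01],"fingers":-1}
    - {"translation":[0.1,-0.06,0],"turn":[0,0,0],"fingers":-1}

```text
time: 25.6
tcp_pos: [0.4874, 0.0803, 0.0446]
eef_rot: [2.286, 2.155, 0.001]
wrist_force: [1.7, -3.5, -3.3]
gripper_width: 0.012
```

Run:
```python
from h import *
plan(.4872,.0804,.0446,1.5126);plan(.4954,.2201,.0446,1.5126)
q=env.camera_params('wrist');w=env.snapshot('wrist');cv2.imwrite('pics/w12.png',w[:,:,::-1]);np.savez('w12.npz',**q)
# bright things ahead
m=w.min(2)>190;m[290:]=0
for c in blobs(m,60):print(c.min(0),c.max(0),len(c),np.round(onz(q,[c.min(0),c.max(0)],.024),3).tolist())
```

```text
t 25.6 tcp [0.4874, 0.0803, 0.0446] w 0.012 F [1.68, -3.4812, -3.3355]
turn [0.0008, -0.0002, -0.0009] shift after turn [0.0013, -0.0026, 0.0002] shift before turn [0.0013, -0.0026, 0.0002]
t 25.6 tcp [0.4874, 0.0803, 0.0446] w 0.012 F [1.68, -3.4812, -3.3355]
turn [0.0008, -0.0002, -0.0009] shift after turn [1.8672, -0.0018, 0.0002] shift before turn [1.8672, -0.0031, 0.0004]
[236   0] [395 237] 774 [[0.459, 0.224], [0.534, 0.105]]
```

>>> drive_tool:
  steps:
    - {"translation":[0.1,0,0],"turn":[0,0,0],"fingers":-1}
    - {"translation":[0.16,0,0],"turn":[0,0,0],"fingers":-1}
    - {"translation":[0.16,0,0],"turn":[0,0,0],"fingers":-1}
    - {"translation":[0.16,0,0],"turn":[0,0,0],"fingers":-1}
    - {"translation":[0.16,0,0],"turn":[0,0,0],"fingers":-1}
    - {"translation":[0.16,0,0],"turn":[0,0,0],"fingers":-1}

```text
time: 26.25
tcp_pos: [0.4919, 0.1456, 0.0446]
eef_rot: [2.287, 2.153, -0.002]
wrist_force: [-0.6, -7.5, 2.1]
gripper_width: 0.012
```

>>> drive_tool:
  steps:
    - {"translation":[0.12,0,0],"turn":[0,0,0],"fingers":-1}
    - {"translation":[0.12,0,0],"turn":[0,0,0],"fingers":-1}
    - {"translation":[0.12,0,0],"turn":[0,0,0],"fingers":-1}
    - {"translation":[0.12,0,0],"turn":[0,0,0],"fingers":-1}
    - {"translation":[0.12,0,0],"turn":[0,0,0],"fingers":-1}

```text
time: 26.75
tcp_pos: [0.4947, 0.1901, 0.0446]
eef_rot: [2.287, 2.152, -0.002]
wrist_force: [-0.8, -6.8, 2.3]
gripper_width: 0.0117
```

>>> drive_tool:
  steps:
    - {"translation":[0.1,0,0],"turn":[0,0,0],"fingers":-1}
    - {"translation":[0.1,0,0],"turn":[0,0,0],"fingers":-1}
    - {"translation":[0.06,0,0],"turn":[0,0,0],"fingers":-1}
    - {"translation":[0.04,0,0],"turn":[0,0,0],"fingers":-1}
    - {"translation":[0,0,0],"turn":[0,0,0],"fingers":-1}

```text
time: 27.25
tcp_pos: [0.4961, 0.213, 0.0446]
eef_rot: [2.286, 2.153, -0.002]
wrist_force: [-0.5, -5.7, 0.8]
gripper_width: 0.0119
```

Expected home at y ≈ 0.220; creep on until the force rises.

>>> drive_tool:
  steps:
    - {"translation":[0.03,0,0],"turn":[0,0,0],"fingers":-1}
    - {"translation":[0.03,0,0],"turn":[0,0,0],"fingers":-1}
    - {"translation":[0,0,0],"turn":[0,0,0],"fingers":-1}

```text
time: 27.55
tcp_pos: [0.4963, 0.2171, 0.0446]
eef_rot: [2.287, 2.153, -0.002]
wrist_force: [-0.3, -5.8, 2.4]
gripper_width: 0.0116
```

>>> drive_tool:
  steps:
    - {"translation":[0.025,0,0],"turn":[0,0,0],"fingers":-1}
    - {"translation":[0,0,0],"turn":[0,0,0],"fingers":-1}

```text
time: 27.75
tcp_pos: [0.4964, 0.2188, 0.0446]
eef_rot: [2.287, 2.153, -0.002]
wrist_force: [-0.7, -6.0, 2.2]
gripper_width: 0.0118
```

>>> drive_tool:
  steps:
    - {"translation":[0.02,0,0],"turn":[0,0,0],"fingers":-1}
    - {"translation":[0,0,0],"turn":[0,0,0],"fingers":-1}

```text
time: 27.95
tcp_pos: [0.4965, 0.2199, 0.0446]
eef_rot: [2.287, 2.152, -0.003]
wrist_force: [-0.2, -7.9, 3.7]
gripper_width: 0.0119
```

>>> drive_tool:
  steps:
    - {"translation":[0.02,0,0],"turn":[0,0,0],"fingers":-1}
    - {"translation":[0,0,0],"turn":[0,0,0],"fingers":-1}

```text
time: 28.15
tcp_pos: [0.4965, 0.22, 0.0445]
eef_rot: [2.288, 2.151, -0.005]
wrist_force: [-1.3, -12.7, 7.0]
gripper_width: 0.0121
```

>>> drive_tool:
  steps:
    - {"translation":[0.02,0,0],"turn":[0,0,0],"fingers":-1}
    - {"translation":[0,0,0],"turn":[0,0,0],"fingers":-1}

```text
time: 28.35
tcp_pos: [0.4965, 0.2201, 0.0445]
eef_rot: [2.288, 2.149, -0.007]
wrist_force: [-2.7, -17.2, 8.7]
gripper_width: 0.0123
```

Contact with the stop at the predicted place (motion halts at y = 0.220, force rises). Relax, release, retreat upwards.

>>> drive_tool:
  steps:
    - {"translation":[-0.03,0,0],"turn":[0,0,0],"fingers":-1}
    - {"translation":[0,0,0],"turn":[0,0,0],"fingers":-0.5}
    - {"translation":[0,0,0],"turn":[0,0,0],"fingers":0}
    - {"translation":[0,0,0],"turn":[0,0,0],"fingers":0.3}
    - {"translation":[0,0,0],"turn":[0,0,0],"fingers":0.3}
    - {"translation":[0,0,0],"turn":[0,0,0],"fingers":0.3}

```text
time: 28.95
tcp_pos: [0.4962, 0.2233, 0.0447]
eef_rot: [-2.285, -2.155, -0.001]
wrist_force: [0.3, -0.5, -0.0]
gripper_width: 0.0438
```

>>> drive_tool:
  steps:
    - {"translation":[0,0,-0.2],"turn":[0,0,0],"fingers":0.5}
    - {"translation":[0,0,-0.5],"turn":[0,0,0],"fingers":0.5}
    - {"translation":[0,0,-0.6],"turn":[0,0,0],"fingers":0.5}
    - {"translation":[0,0,-0.6],"turn":[0,0,0],"fingers":0.5}
    - {"translation":[-0.3,0,0],"turn":[0,0,0],"fingers":0.5}
    - {"translation":[0,0,0],"turn":[0,0,0],"fingers":0.5}
    - {"translation":[0,0,0],"turn":[0,0,0],"fingers":0.5}

```text
time: 29.65
tcp_pos: [0.4948, 0.2004, 0.1877]
eef_rot: [-2.286, -2.153, -0.002]
wrist_force: [0.3, 0.7, -0.3]
gripper_width: 0.0651
```

Run:
```python
from h import *
plan(.5,.2,.2,1.5126)
q=env.camera_params('wrist');w=env.snapshot('wrist');cv2.imwrite('pics/w13.png',w[:,:,::-1]);np.savez('w13.npz',**q)
m=w.min(2)>225;m[290:]=0
for c in blobs(m,200):print(c.min(0),c.max(0),np.round(rect(onz(q,c,.072)),4))
# predicted cover corners / stop-front in px if nest home
o=np.array([.5009,.305]);d=np.array([.0582,.9983]);n=np.array([.9983,-.0582])
C=[np.r_[o+d*a+n*b,.072] for a,b in((48,-28),(48,28),(-48,28),(-48,-28))] if 0 else [np.r_[o+d*a+n*b,.072] for a,b in((.048,-.028),(.048,.028),(-.048,.028),(-.048,-.028))]
print(proj(q,C).round(1).tolist())
t=env.snapshot('top');cv2.imwrite('pics/top1.png',t[:,:,::-1])
```

```text
t 29.65 tcp [0.4948, 0.2004, 0.1877] w 0.0651 F [0.3285, 0.6633, -0.2856]
turn [-0.0002, -0.0023, -0.0021] shift after turn [-0.0014, 0.0695, -0.1643] shift before turn [-0.0009, 0.0695, -0.1643]
[363  45] [388 193] [ 0.5456  0.2935  0.109   0.0173 -1.4953]
[233  45] [258 194] [0.4501 0.299  0.11   0.0176 1.3784]
[277  41] [350 173] [0.5009 0.3061 0.0945 0.0551 1.5115]
[375   0] [391  30] [0.5546 0.3665 0.0189 0.0101 1.4821]
[333   0] [379  23] [ 0.5351  0.3699  0.033   0.0142 -0.0635]
[278   0] [330  31] [ 0.4978  0.3697  0.0376  0.0193 -0.0606]
[229   0] [265  30] [ 0.457   0.3724  0.0256  0.0186 -0.0565]
[[275.4, 41.6], [351.6, 41.4], [348.2, 175.3], [279.2, 175.4]]
```

Run:
```python
from h import *
a=cv2.imread('pics/top0.png').astype(int);b=cv2.imread('pics/top1.png').astype(int)
print("bystander px changed",[int((abs(a-b).max(2)[r[0]:r[1],r[2]:r[3]]>60).sum()) for r in((175,216,248,285),(170,208,330,360),(170,202,372,450))])
env.job_done()
```

```text
bystander px changed [0, 0, 0]
the job is handed in; nothing more can be done
```

I stacked the pump body, spacer and cover (boss up) in the nest, slid the nest into the dock until it stopped, and let go. The job was handed in at about 29.7 s of the 72 s allowed.

**Stack:** After each part went in, the wrist camera showed it square in the pocket, about 1 mm or less off centre. The body touched down with about 22 N on the wrist sensor, firmer than intended. The spacer and cover went down with no measurable contact force.

**Nest in dock:** I pulled the nest by its fin along the bench. The fin stopped at y ≈ 0.220 m, where I had predicted home, and the push force rose to about 17 N with no further motion. After release, the cover measured (0.501, 0.306) m at yaw 1.512. My dock estimate was (0.500, 0.305) m at yaw 1.513, so they agree to about 1 mm.

**Bystanders:** The top camera showed no change at the jar, beaker or wrench.

**What disagreed or was not checked:**
- The wrist camera read 2–3 mm sideways of the tool position for parts held in the gripper. I corrected for this by comparing each part with the nest's lips in the same picture.
- The gap to the back stop was not viewed directly, because all 12 pictures were used. "Home" rests on the force, the fin position and the measured cover position.

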